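# Upend the settled coating bottle and start it on the shaker

### The job

The coating has settled in the closed bottle with the red cap: turn that bottle upside down, cap pointing down to within about 30 degrees, and keep it so for one to two seconds. Then set it gently back upright in the middle of the black pad on the shaker's steel plate, let go of it, and only then start the shaker with its green button, pressed fully in. Leave the blue and red buttons, the other bottles and the circuit board alone.

Things in the scene. Friction and masses are not known exactly. Their poses are not given: they have to be found in the camera images.
- coating: The coating bottle: closed amber glass bottle with a red screw cap and a red band on its white paper label; the only red cap. Straight round body 54 mm in diameter from the underside to 110 mm, shoulder to 119 mm, cap 38 mm in diameter from 122 to 142 mm (top). About 0.2 to 0.45 kg. Origin: centre of its underside; z along its axis towards the cap.
- thinner: Closed amber glass bottle, the same shape as the red-capped one (54 mm diameter, 142 mm high), but with a blue screw cap and a blue band on its paper label. Origin: centre of its underside, z up along its axis. A bystander.
- primer: Closed amber glass bottle, the same shape as the red-capped one (54 mm diameter, 142 mm high), but with a white screw cap and a grey band on its paper label. Origin: centre of its underside, z up along its axis. A bystander.
- board: Loose green circuit board, 100 x 160 mm (x, y), 4 mm thick, with parts on it up to 26 mm high. Origin: centre of its underside. A bystander.
- shaker: Orbital shaker, fixed: white housing 320 x 250 mm (x, y), top 55 mm above the table. Origin: centre of its underside; -x is the front with the buttons. Round steel plate (196 mm diameter, top at 67 mm), centre at x = +45 mm; it stays still. Buttons at x = -125 mm: green y = +75, blue y = 0, red y = -75 mm.
- pad (a point): Centre of the top of the round black rubber pad (84 mm diameter) in the middle of the steel plate, 70 mm above the table; axes as the shaker's.
- start (a joint): Green (start) round push button (30 mm diameter) on the shaker's front panel. Joint value 0 = out, 0.006 m = fully in; it springs back; fully in takes about 5 N.
- start_top (a point): Centre of the top face of the green button when out, 73 mm above the table, 18 mm above the panel. Pressing is straight down.
- mode (a joint): Blue (mode) round push button (30 mm diameter) on the shaker's front panel. Joint value 0 = out, 0.006 m = fully in; it springs back; fully in takes about 5 N.
- mode_top (a point): Centre of the top face of the blue button when out, 73 mm above the table, 18 mm above the panel. Pressing is straight down.
- stop (a joint): Red (stop) round push button (30 mm diameter) on the shaker's front panel. Joint value 0 = out, 0.006 m = fully in; it springs back; fully in takes about 5 N.
- stop_top (a point): Centre of the top face of the red button when out, 73 mm above the table, 18 mm above the panel. Pressing is straight down.
Things that resemble listed ones, but are neither listed nor needed, are in the scene too. Leave any yellow look-alike of the coating alone.

How it is judged:
By the outcome, as a careful person would: the job done as asked, in the order asked, and still so for the second after the job is handed in, with the robot touching nothing.
It also fails if it takes over 61 s, if anything falls off the work surface, if the arm or the gripper's body presses on something with over 40 N, if the wrist force passes 120 N, or if a joint passes its speed limit or range.

### The arm

A 6-joint arm with a two-finger parallel gripper is mounted at the origin on the work surface. World frame = base frame: x ahead of the robot, y to its left, z up, the work surface at z = 0. Lengths are in m, angles in degrees, forces in N, time in s.
With the tool pointing down it reaches from about 0.3 to 0.875 m from the base axis. Payload 6.4 kg.
Tool frame: the origin (TCP) lies at the very end of the fingers, on their centre line; the grasp point (between the pads) lies 19 mm behind it (arm.grip_point_offset is the distance from the TCP to the grasp point, in m); z points along the fingers, y is the line along which they close (so a half turn about z gives the same grasp; the last joint's range is limited). The gripper opens to 88 mm and grips with 3 to 60 N. Pads are 18 mm wide; open, the fingers measure 123 mm over their backs; the gripper's body (75 mm by 187 mm) begins 45 mm behind the grasp point.
Start: joints at [-87.68, 10.359, 92.074, -0, 77.567, -11.82], TCP at [0.14, -0.558, 0.239] pointing down, gripper open.
Joint ranges: [-171.53, 171.53], [-51.25, 118.39], [17.06, 147.69], [-65.23, 245.23], [0, 150.52], [-178.68, 178.68]. Speed limits (degrees/s): [147.25, 147.25, 172.46, 180, 180, 180].

### API

Orientations are given as a 3x3 rotation matrix whose columns are the frame's x, y, z axes.
In Python, from bench import readout, grab_frame, ticket, arm gives the robot as it stands. The module is installed in compiled form; this text tells all that it offers.
- The arm moves only by the tool arm_command, never from a script. Its argument "plan" is a list that holds one entry, the list of rows, each a list of 6 numbers: the shift along the tool's x, y, z scaled (see below), then the turn, a rotation vector about the tool's x, y, z scaled (see below). In form: [[[tx, ty, tz, ax, ay, az], ...]]. A call has 1 to 8 rows; each row shifts and turns the commanded pose from where the row before left it, along the tool's axes as they then stand; what a row does not reach is not made up. The controller multiplies each number of a shift by 750 mm and each number of a turn by 4 degrees. A row lasts 1/10 s, in which the tool goes at most 50 mm and 8.59 degrees, less where a joint would pass 70% of its speed; a pose out of reach is approached as far as the arm can. A call with a number of a shift or a turn outside -1 to 1 is refused whole. A call with a gripper value outside its range is refused whole. "hand" is the closure, from 0 (fully open) to 1 (shut), set as the call begins (left out, the last holds). The fingers move at their own pace and stop on an object; "newtons" is the grip in N (left out, the last holds). Time passes only in rows, so rows that do not move let the fingers close. It gives the time, the measured TCP pose, the force, the opening and the grip force at its end, in the units of the state.
- readout.state(): the state, without advancing time (a new reading comes with each control period).
- grab_frame(name): name is "scene" or "side" or "wrist"; returns a dict with "pixels" (400x640x3 uint8, red, green, blue), "fx", "fy", "cx", "cy" (pixels), "xyz" and "attitude" of the camera in the world. Camera axes: x right, y down, z forward; pixel columns grow to the right and rows downward; lengths in m; the calibration is good to about 2 mm. A picture is of the moment at which its call begins. There is no depth.
- ticket.hand_in(): hands the job in; it is judged then, once.
The state is a dict: "t": time; "q": joint angles; "dq": joint speeds; "tau": joint torques, N m; "ee_pos": TCP position; "tool_rot": TCP orientation; "ft_force": force on the tool from outside, world axes, zero at the start; "wrist_torque": the same for the moment, N m; "grip_width": finger opening in m; "grasp_force": force on a finger pad.
Only numpy, scipy, OpenCV 4.12 (cv2) and the standard library are available. Lean on these libraries where they do the work, as an engineer would, in place of code of your own. Each camera call takes 0.05 s, during which the arm holds its last target. There are 200 camera calls.

## Working session

There is one attempt and no reset: what is moved stays moved. The work goes in short steps, Python scripts to look and compute and a tool call to move; the robot and the scene stay as the last step left them, time stands still between calls to the robot, and variables do not carry over. Pictures are saved under pics/ and viewed, at most 10 in all, crops included, and the job is handed in when it is done.

Besides the shell and the picture viewer there is one more tool, called after "Call:" as name(argument=value, ...) on one line, values as JSON. arm_command: Moves the arm, as the interface text tells. Shifts and turns lie within -1 to 1; 1 stands for 750 mm of shift or 4 degrees of turn. Its arguments: {"type":"object","properties":{"plan":{"type":"array"},"hand":{"type":"number"},"newtons":{"type":"number"}},"required":["plan"]}

```bash
mkdir -p pics; python3 - <<'E'
from bench import readout, grab_frame, arm
import cv2,pickle,numpy as np
F={}
for n in ("scene","side"):
    f=grab_frame(n);F[n]=f;cv2.imwrite(f"pics/{n}0.png",f["pixels"][:,:,::-1])
    print(n,f["fx"],f["fy"],f["cx"],f["cy"],np.round(f["xyz"],3),np.round(f["attitude"],3).tolist())
pickle.dump(F,open("f0.pkl","wb"))
s=readout.state();print(s["t"],s["ee_pos"],np.round(s["tool_rot"],3).tolist(),[a for a in dir(arm) if a[0]!='_'])
E
```

```text
scene 428.6919747279127 428.6919747279127 319.6719461418427 193.52457229973137 [0.99  0.578 1.017] [[-0.796, 0.479, -0.37], [0.605, 0.612, -0.509], [-0.018, -0.629, -0.777]]
side 457.97223145727304 457.97223145727304 316.62833744680614 207.7995879172597 [0.213 0.63  0.874] [[-0.87, -0.368, 0.327], [-0.493, 0.636, -0.593], [0.01, -0.678, -0.735]]
0.1 [ 0.14045581 -0.55710739  0.23792696] [[0.97, 0.244, -0.0], [0.244, -0.97, 0.002], [0.0, -0.001, -1.0]] ['IKError', 'grip_point_offset']
```

View pics/scene0.png

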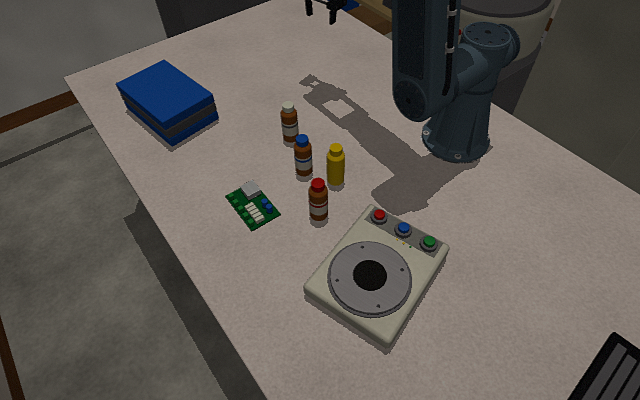

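View pics/side0.png

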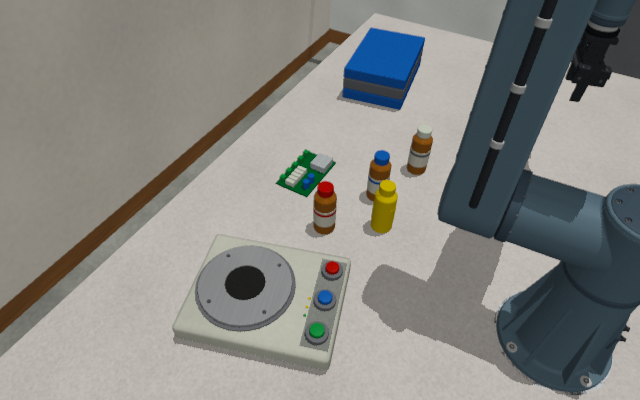

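The scene view shows the red cap at (318,184), with yellow at (336,150), blue at (302,141), white at (288,106), the pad at (370,275), and the buttons red (379,214), blue (403,229) and green (429,242). In the side view the red cap is at (326,188), the pad at (245,282) and green at (317,331).

```bash
cat > h.py <<'E'
import numpy as np,cv2
def ray(f,u,v):
    d=np.array(f["attitude"])@[(u-f["cx"])/f["fx"],(v-f["cy"])/f["fy"],1];return np.array(f["xyz"]),d/np.linalg.norm(d)
def plane(f,uv,z):
    o,d=ray(f,*uv);return o+d*(z-o[2])/d[2]
def tri(fs,uvs):
    A=0;b=0
    for f,uv in zip(fs,uvs):
        o,d=ray(f,*uv);P=np.eye(3)-np.outer(d,d);A=A+P;b=b+P@o
    return np.linalg.solve(A,b)
def blob(f,col,near,r=22):
    p=f["pixels"].astype(int);R,G,B=p[...,0],p[...,1],p[...,2]
    m={"red":(R>110)&(G<60)&(B<60),"green":(G>90)&(R<80)&(B<110),"blue":(B>100)&(R<70)&(G<120),
       "yellow":(R>130)&(G>110)&(B<70),"black":(R+G+B<130),"white":(R+G+B>480)}[col].astype(np.uint8)
    k=np.zeros_like(m);cv2.circle(k,tuple(near),r,1,-1);m=m*k
    n,l,s,c=cv2.connectedComponentsWithStats(m);i=1+np.argmax(s[1:,4]);return c[i],s[i]
E
python3 - <<'E'
import pickle;from h import *
F=pickle.load(open("f0.pkl","rb"));a,b=F["scene"],F["side"]
for nm,c,p,q,z in [("coat","red",(318,184),(326,188),.134),("thin","blue",(302,141),(382,157),.134),("yel","yellow",(336,150),(388,187),.134),("stop","red",(379,214),(332,268),.072),("mode","blue",(403,229),(325,298),.072),("start","green",(429,242),(317,331),.072),("pad","black",(370,275),(245,282),.07)]:
    r=24 if nm=="pad" else 11
    u,s=blob(a,c,p,r);v,t=blob(b,c,q,r)
    print(nm,np.round(u,1),s[4],np.round(v,1),t[4],np.round(tri([a,b],[u,v]),4),np.round(plane(a,u,z),4),np.round(plane(b,v,z),4))
for uv,z in [((288,106),.134),((252,205),.0),((372,345),.055),((315,290),.055)]: print(np.round(plane(a,uv,z),3))
E
```

```text
coat [317.3 182.4] 104 [325.2 187. ] 143 [ 0.5549 -0.0299  0.1401] [ 0.5514 -0.0353  0.134 ] [ 0.5576 -0.0341  0.134 ]
thin [301.6 137.7] 78 [382.  156.5] 143 [ 0.4869 -0.1966  0.138 ] [ 0.4833 -0.2032  0.134 ] [ 0.4881 -0.1975  0.134 ]
yel [335.5 146.8] 87 [387.4 185.5] 155 [ 0.4334 -0.104   0.1416] [ 0.4281 -0.111   0.134 ] [ 0.4356 -0.1105  0.134 ]
stop [378.9 213.2] 58 [332.  266.7] 123 [0.4568 0.1157 0.0752] [0.4548 0.1135 0.072 ] [0.4578 0.1143 0.072 ]
mode [403.5 226.3] 65 [324.7 296.7] 160 [0.4347 0.1877 0.0752] [0.4325 0.1857 0.072 ] [0.4356 0.1867 0.072 ]
start [429.4 242.1] 26 [316.7 329.1] 177 [0.4142 0.2602 0.073 ] [0.4146 0.2625 0.072 ] [0.4144 0.257  0.072 ]
pad [369.5 275. ] 814 [244.7 282.5] 1020 [0.5976 0.2372 0.0673] [0.5988 0.2384 0.07  ] [0.5964 0.2383 0.07  ]
[ 0.433 -0.348  0.134]
[ 0.693 -0.178  0.   ]
[0.704 0.368 0.055]
[0.725 0.182 0.055]
```

Call:
arm_command(plan=[[[0.039,-0.0423,-0.0033,0,0,0],[0.039,-0.0423,-0.0033,0,0,0],[0.039,-0.0423,-0.0033,0,0,0],[0.039,-0.0423,-0.0033,0,0,0],[0.039,-0.0423,-0.0033,0,0,0],[0.039,-0.0423,-0.0033,0,0,0],[0.039,-0.0423,-0.0033,0,0,0],[0.039,-0.0423,-0.0033,0,0,0]]], hand=0, newtons=40)

```text
t: 0.9
ee_pos: [0.3057, -0.2525, 0.2584]
tool_rot: [[0.97, 0.244, 0.0], [0.244, -0.97, 0.0], [0.0, -0.0, -1.0]]
ft_force: [-0.3, 0.3, -0.5]
grip_width: 0.0883
grasp_force: 0.0
```

Call:
arm_command(plan=[[[0.039,-0.0423,-0.0033,0,0,0],[0.039,-0.0423,-0.0033,0,0,0],[0.039,-0.0423,-0.0033,0,0,0],[0.039,-0.0423,-0.0033,0,0,0],[0.039,-0.0423,-0.0033,0,0,0],[0.039,-0.0423,-0.0033,0,0,0],[0.039,-0.0423,-0.0033,0,0,0],[0.039,-0.0423,-0.0033,0,0,0]]])

```text
t: 1.7
ee_pos: [0.4706, 0.0509, 0.2782]
tool_rot: [[0.97, 0.245, -0.0], [0.245, -0.97, -0.0], [-0.0, 0.0, -1.0]]
ft_force: [0.8, -0.7, 0.5]
grip_width: 0.0881
grasp_force: 0.0
```

```bash
cat > st.py <<'E'
from bench import readout;import numpy as np,json
s=readout.state();q=s["q"]
print("t",s["t"],"q",np.round(q,1),"p",np.round(s["ee_pos"],4),"R",np.round(s["tool_rot"],3).tolist(),"F",np.round(s["ft_force"],1),"w",s["grip_width"],s["grasp_force"])
open("log.txt","a").write(json.dumps([list(map(float,q)),list(map(float,s["ee_pos"])),np.array(s["tool_rot"]).tolist()])+"\n")
E
python3 st.py
```

```text
t 1.7 q [ -8.2  -4.9 103.4  -0.   81.5  67.6] p [0.4706 0.0509 0.2782] R [[0.97, 0.245, -0.0], [0.245, -0.97, -0.0], [-0.0, 0.0, -1.0]] F [ 0.8 -0.7  0.5] w 0.08814118897866301 0.0
```

```bash
cat > k.py <<'E'
import numpy as np
from scipy.spatial.transform import Rotation as Ro
LO=np.array([-171.53,-51.25,17.06,-65.23,0,-178.68]);HI=np.array([171.53,118.39,147.69,245.23,150.52,178.68])
a,d,lat=.416,.4995,.1175
def rot(phi,p,roll=0):  # tool z heading phi, p deg below horizontal, x up at roll 0
    f=np.radians(phi);p=np.radians(p)
    z=np.array([np.cos(f)*np.cos(p),np.sin(f)*np.cos(p),-np.sin(p)])
    x=np.array([np.cos(f)*np.sin(p),np.sin(f)*np.sin(p),np.cos(p)])
    return np.c_[x,np.cross(z,x),z]@Ro.from_euler('z',roll,degrees=True).as_matrix()
def ik(P,R,L):
    h=L-.0626;w=np.array(P)-L*R[:,2];r=np.hypot(w[0],w[1])
    if r<lat:return []
    q1=np.arctan2(w[1],w[0])-np.arcsin(lat/r);rr=np.sqrt(r*r-lat**2);zz=w[2]-h
    c=(rr**2+zz**2-a*a-d*d)/(2*a*d)
    if abs(c)>1:return []
    q3=np.arccos(c);q2=np.arctan2(rr,zz)-np.arctan2(d*np.sin(q3),a+d*np.cos(q3))
    M=(Ro.from_euler('ZY',[q1,q2+q3]).inv()*Ro.from_matrix(R)*Ro.from_euler('z',-90,degrees=True)).as_euler('ZYZ',degrees=True)
    out=[]
    for s in (0,1):
        e=M.copy()
        if s:e=np.array([M[0]+180,-M[1],M[2]+180])
        q=np.r_[np.degrees([q1,q2,q3]),e]
        for i in (3,5):
            m=(LO[i]+HI[i])/2;q[i]=(q[i]-m+180)%360-180+m
        if e[1]>=0: out.append((np.round(q).astype(int).tolist(),bool(np.all(q>=LO)&np.all(q<=HI))))
    return out
E
python3 - <<'E'
from k import *
for L in (.25,.35,.42):
  for phi in (-40,-60):
    u=np.array([np.cos(np.radians(phi)),np.sin(np.radians(phi)),0])
    for nm,P,p,r in [("hov",(.47,.05,.28),90,0),("hov",(.47,.05,.28),50,0),("pre",(.47,.05,.28),25,0),("pre2",np.array([.555,-.031,.075])-.09*u,25,0),("gr",np.array([.555,-.031,.067])+.019*u,25,0),("up",(.57,.0,.4),25,0),("up",(.57,.0,.4),-5,0),("90",(.57,.0,.4),-5,-90),("180-",(.57,.0,.4),-5,-179),("180+",(.57,.0,.4),-5,179),("pad",np.array([.598,.237,.14])+.019*u,25,0)]:
        print(L,phi,nm,p,r,ik(P,rot(phi,p,r),L))
E
```

```text
0.25 -40 hov 90 0 [([-8, -5, 103, 0, 82, 122], True)]
0.25 -40 hov 50 0 [([6, -18, 121, -36, 52, 152], True)]
0.25 -40 pre 25 0 [([14, -17, 131, -77, 49, -170], False)]
0.25 -40 pre2 25 0 [([10, 9, 138, 249, 48, -124], False)]
0.25 -40 gr 25 0 [([-2, 16, 130, 237, 41, -121], True)]
0.25 -40 up 25 0 [([4, -12, 112, -65, 44, 169], True)]
0.25 -40 up -5 0 [([6, -7, 124, 242, 55, -143], True)]
0.25 -40 90 -5 -90 [([6, -7, 124, 242, 55, 127], True)]
0.25 -40 180- -5 -179 [([6, -7, 124, 242, 55, 38], True)]
0.25 -40 180+ -5 179 [([6, -7, 124, 242, 55, 36], True)]
0.25 -40 pad 25 0 [([28, 25, 104, -82, 58, -147], False)]
0.25 -60 hov 90 0 [([-8, -5, 103, 0, 82, 142], True)]
0.25 -60 hov 50 0 [([10, -9, 114, -41, 66, 174], True)]
0.25 -60 pre 25 0 [([19, -5, 120, -71, 70, -160], False)]
0.25 -60 pre2 25 0 [([17, 21, 122, -84, 63, -132], False)]
0.25 -60 gr 25 0 [([4, 23, 120, 266, 55, -131], False)]
0.25 -60 up 25 0 [([10, -1, 102, -67, 67, -178], False)]
0.25 -60 up -5 0 [([12, 5, 112, 257, 76, -151], False)]
0.25 -60 90 -5 -90 [([12, 5, 112, 257, 76, 119], False)]
0.25 -60 180- -5 -179 [([
[... 1968 characters left out ...]
 56], False)]
0.42 -40 pad 25 0 [([44, 34, 106, -78, 67, -134], False)]
0.42 -60 hov 90 0 [([-8, -5, 103, 0, 82, 142], True)]
0.42 -60 hov 50 0 [([25, -6, 116, -42, 72, -171], True)]
0.42 -60 pre 25 0 [([39, 9, 119, -65, 81, -141], True)]
0.42 -60 pre2 25 0 [([36, 36, 116, -73, 71, -120], False)]
0.42 -60 gr 25 0 [([23, 35, 119, -85, 64, -118], False)]
0.42 -60 up 25 0 [([27, 4, 109, -68, 78, -160], False)]
0.42 -60 up -5 0 [([32, 24, 115, 268, 95, -132], False)]
0.42 -60 90 -5 -90 [([32, 24, 115, 268, 95, 138], False)]
0.42 -60 180- -5 -179 [([32, 24, 115, 268, 95, 49], False)]
0.42 -60 180+ -5 179 [([32, 24, 115, 268, 95, 47], False)]
0.42 -60 pad 25 0 [([43, 47, 84, -63, 83, -138], True)]
```

Call:
arm_command(plan=[[[0,0,0,0,0,1],[0,0,0,0,0,1],[0,0,0,0,0,1],[0,0,0,0,0,1],[0,0,0,0,0,1],[0,0,0,0,1,1],[0,0,0,0,1,1],[0,0,0,0,1,1]]])

```text
t: 2.5
ee_pos: [0.4702, 0.0489, 0.2779]
tool_rot: [[0.929, -0.308, 0.205], [-0.306, -0.951, -0.043], [0.208, -0.023, -0.978]]
ft_force: [0.3, -0.0, -0.7]
grip_width: 0.0882
grasp_force: 0.0
```

```bash
python3 st.py
```

```text
t 2.5 q [ -7.9 -13.7 111.7  -0.9  69.9 100.4] p [0.4702 0.0489 0.2779] R [[0.929, -0.308, 0.205], [-0.306, -0.951, -0.043], [0.208, -0.023, -0.978]] F [ 0.3 -0.  -0.7] w 0.08818463304908554 0.0
```

```bash
python3 - <<'E'
from k import *
L=.30
B=np.array([.555,-.031,0]);obs=[(.433,-.105),(.4865,-.197),(.433,-.348)]
th=np.linspace(0,2*np.pi,24)
def clear(T,R):
    m=9
    for o in obs:
        for z in np.linspace(0,.142,12):
            X=np.c_[o[0]+.027*np.cos(th),o[1]+.027*np.sin(th),0*th+z]
            l=(X-T)@R; dx=np.abs(l[:,0])-.0375;dy=np.abs(l[:,1])-.0935;dz=np.maximum(l[:,2]+.064,-.25-l[:,2])
            m=min(m,np.max([dx,dy,dz],axis=0).min())
    return m
for p in (15,20,25,30):
  for phi in range(-180,180,10):
    R=rot(phi,p);G=B+[0,0,.075];T=G+.019*R[:,2]
    for r0 in (0,180):
      rr=rot(phi,p,r0)
      s=[ik(T-k*R[:,2],rr,L) for k in (0,.08)]
      pd=ik(np.array([.598,.237,.147])+.019*R[:,2],rr,L)
      c=min(clear(T,R),clear(T-.08*R[:,2],R))
      ok=[any(x[1] for x in e) for e in s+[pd]]
      if ok[0] and ok[1] and c>0.005: print(p,phi,r0,s[0],s[1][0][0][3:] ,"pad",pd,round(c,3))
E
```

```text
15 -180 0 [([-10, 68, 52, -14, 134, -103], True)] [-18, 149, -108] pad [([8, 77, 25, 16, 151, -74], False)] 0.069
15 -180 180 [([-10, 68, 52, -14, 134, 77], True)] [-18, 149, 72] pad [([8, 77, 25, 16, 151, 106], False)] 0.069
15 -170 0 [([-7, 67, 53, -22, 132, -110], True)] [-27, 146, -117] pad [([11, 81, 19, 2, 155, -88], False)] 0.095
15 -170 180 [([-7, 67, 53, -22, 132, 70], True)] [-27, 146, 63] pad [([11, 81, 19, 2, 155, 92], False)] 0.095
15 -160 0 [([-4, 66, 56, -30, 128, -116], True)] [-34, 140, -123] pad [([14, 83, 16, -15, 156, -105], False)] 0.119
15 -160 180 [([-4, 66, 56, -30, 128, 64], True)] [-34, 140, 57] pad [([14, 83, 16, -15, 156, 75], False)] 0.119
15 -150 0 [([-1, 63, 60, -36, 123, -121], True)] [-39, 134, -127] pad [([17, 82, 17, -29, 153, -120], False)] 0.139
15 -150 180 [([-1, 63, 60, -36, 123, 59], True)] [-39, 134, 53] pad [([17, 82, 17, -29, 153, 60], False)] 0.139
15 -140 0 [([2, 61, 65, -42, 118, -124], True)] [-43, 127, -130] pad [([20, 79, 23, -38, 147, -128], True)] 0.138
15 -140 180 [([2, 61, 65, -42, 118, 56], True)] [-43, 127, 50] pad [([20, 79, 23,
[... 12129 characters left out ...]
5, 108] pad [([-3, 52, 63, 35, 115, 127], True)] 0.031
30 150 0 [([-20, 56, 65, 10, 118, -80], True)] [10, 129, -79] pad [([0, 56, 56, 30, 121, -57], True)] 0.048
30 150 180 [([-20, 56, 65, 10, 118, 100], True)] [10, 129, 101] pad [([0, 56, 56, 30, 121, 123], True)] 0.048
30 160 0 [([-17, 57, 63, 3, 120, -87], True)] [3, 132, -86] pad [([3, 60, 49, 24, 127, -63], True)] 0.059
30 160 180 [([-17, 57, 63, 3, 120, 93], True)] [3, 132, 94] pad [([3, 60, 49, 24, 127, 117], True)] 0.059
30 170 0 [([-14, 58, 61, -4, 121, -94], True)] [-4, 133, -94] pad [([5, 63, 43, 18, 132, -70], True)] 0.055
30 170 180 [([-14, 58, 61, -4, 121, 86], True)] [-4, 133, 86] pad [([5, 63, 43, 18, 132, 110], True)] 0.055
```

```bash
cat > mv.py <<'E'
from k import *
from bench import readout
def plan(T1,R1,N,P0=None,R0=None,L=.30,show=True):
    """constant twist from current to target in N rows: tool-frame shifts per row differ; returns rows"""
    s=readout.state() if P0 is None else None
    if s: P0=np.array(s["ee_pos"]);R0=np.array(s["tool_rot"])
    rv=Ro.from_matrix(R0.T@R1).as_rotvec(degrees=True)/N
    dp=(np.array(T1)-P0)/N;R=R0;rows=[];q=[]
    for i in range(N):
        rows.append(np.r_[R.T@dp/.75,rv/4]);R=R@Ro.from_rotvec(rv,degrees=True).as_matrix()
        q.append(ik(P0+dp*(i+1),R,L))
    if show:
        print("max",np.abs(rows).max(0).round(2),"mm/row",np.linalg.norm(dp)*1e3)
        print(q[N//3],q[2*N//3],q[-1],"allok",all(any(x[1] for x in e) for e in q))
    return [np.round(r,3).tolist() for r in rows]
E
python3 - <<'E'
from mv import *
R1=rot(-120,25,180)
for N in (24,):
    for H in [(.605,.056,.30),(.58,.08,.30)]:
        r=plan(H,R1,N)
        for i in range(0,N,8):print(r[i:i+8])
E
```

```text
max [0.01 0.01 0.   0.4  0.68 0.77] mm/row 5.700357288978053
[([1, 14, 85, -14, 95, 83], True)] [([8, 34, 65, -31, 114, 60], True)] [([13, 46, 56, -51, 121, 33], True)] allok True
[[0.007, -0.003, 0.0, -0.398, -0.676, -0.772], [0.007, -0.002, -0.0, -0.398, -0.676, -0.772], [0.007, -0.002, -0.0, -0.398, -0.676, -0.772], [0.007, -0.002, -0.001, -0.398, -0.676, -0.772], [0.007, -0.001, -0.001, -0.398, -0.676, -0.772], [0.007, -0.001, -0.002, -0.398, -0.676, -0.772], [0.007, -0.0, -0.002, -0.398, -0.676, -0.772], [0.007, 0.0, -0.002, -0.398, -0.676, -0.772]]
[[0.007, 0.001, -0.003, -0.398, -0.676, -0.772], [0.007, 0.001, -0.003, -0.398, -0.676, -0.772], [0.007, 0.002, -0.003, -0.398, -0.676, -0.772], [0.006, 0.002, -0.004, -0.398, -0.676, -0.772], [0.006, 0.003, -0.004, -0.398, -0.676, -0.772], [0.006, 0.003, -0.004, -0.398, -0.676, -0.772], [0.005, 0.003, -0.004, -0.398, -0.676, -0.772], [0.005, 0.004, -0.004, -0.398, -0.676, -0.772]]
[[0.005, 0.004, -0.004, -0.398, -0.676, -0.772], [0.004, 0.004, -0.004, -0.398, -0.676, -0.772], [0.004, 0.005, -0.005, -0.398, -0.676, -0.772], [0.003, 0
[... 865 characters left out ...]
0.003, -0.398, -0.676, -0.772], [0.006, 0.0, -0.003, -0.398, -0.676, -0.772], [0.005, 0.0, -0.004, -0.398, -0.676, -0.772], [0.005, 0.001, -0.004, -0.398, -0.676, -0.772], [0.005, 0.001, -0.004, -0.398, -0.676, -0.772], [0.005, 0.002, -0.004, -0.398, -0.676, -0.772], [0.004, 0.002, -0.004, -0.398, -0.676, -0.772]]
[[0.004, 0.002, -0.004, -0.398, -0.676, -0.772], [0.004, 0.003, -0.005, -0.398, -0.676, -0.772], [0.003, 0.003, -0.005, -0.398, -0.676, -0.772], [0.003, 0.003, -0.005, -0.398, -0.676, -0.772], [0.003, 0.004, -0.005, -0.398, -0.676, -0.772], [0.002, 0.004, -0.005, -0.398, -0.676, -0.772], [0.002, 0.004, -0.005, -0.398, -0.676, -0.772], [0.001, 0.004, -0.005, -0.398, -0.676, -0.772]]
```

Call:
arm_command(plan=[[[0.007,-0.002,0,-0.4,-0.676,-0.772],[0.007,-0.002,0,-0.4,-0.676,-0.772],[0.007,-0.002,0,-0.4,-0.676,-0.772],[0.007,-0.002,-0.001,-0.4,-0.676,-0.772],[0.007,-0.001,-0.001,-0.4,-0.676,-0.772],[0.007,-0.001,-0.002,-0.4,-0.676,-0.772],[0.007,0,-0.002,-0.4,-0.676,-0.772],[0.007,0,-0.002,-0.4,-0.676,-0.772]]])

```text
t: 3.3
ee_pos: [0.5134, 0.0515, 0.2849]
tool_rot: [[0.974, 0.12, -0.192], [0.076, -0.972, -0.221], [-0.214, 0.201, -0.956]]
ft_force: [0.4, 0.1, 0.4]
grip_width: 0.0882
grasp_force: 0.0
```

```bash
python3 st.py
```

```text
t 3.3 q [  0.3  10.3  88.4 -12.8  92.7  85.2] p [0.5134 0.0515 0.2849] R [[0.974, 0.12, -0.192], [0.076, -0.972, -0.221], [-0.214, 0.201, -0.956]] F [0.4 0.1 0.4] w 0.08821569738788727 0.0
```

Call:
arm_command(plan=[[[0.007,0.001,-0.003,-0.4,-0.676,-0.772],[0.007,0.001,-0.003,-0.4,-0.676,-0.772],[0.007,0.002,-0.003,-0.4,-0.676,-0.772],[0.006,0.002,-0.004,-0.4,-0.676,-0.772],[0.006,0.003,-0.004,-0.4,-0.676,-0.772],[0.006,0.003,-0.004,-0.4,-0.676,-0.772],[0.005,0.003,-0.004,-0.4,-0.676,-0.772],[0.005,0.004,-0.004,-0.4,-0.676,-0.772]]])

```text
t: 4.1
ee_pos: [0.5584, 0.0535, 0.2925]
tool_rot: [[0.698, 0.565, -0.44], [0.329, -0.798, -0.504], [-0.636, 0.208, -0.743]]
ft_force: [1.0, 0.3, 0.2]
grip_width: 0.0883
grasp_force: 0.0
```

Call:
arm_command(plan=[[[0.005,0.004,-0.004,-0.4,-0.676,-0.772],[0.004,0.004,-0.004,-0.4,-0.676,-0.772],[0.004,0.005,-0.005,-0.4,-0.676,-0.772],[0.003,0.005,-0.005,-0.4,-0.676,-0.772],[0.003,0.005,-0.005,-0.4,-0.676,-0.772],[0.002,0.006,-0.005,-0.4,-0.676,-0.772],[0.002,0.006,-0.004,-0.4,-0.676,-0.772],[0.001,0.006,-0.004,-0.4,-0.676,-0.772]]])

```text
t: 4.9
ee_pos: [0.6032, 0.0567, 0.2993]
tool_rot: [[0.205, 0.869, -0.45], [0.364, -0.495, -0.789], [-0.908, -0.002, -0.418]]
ft_force: [0.0, -0.4, -0.3]
grip_width: 0.0878
grasp_force: 0.0
```

```bash
python3 st.py; python3 - <<'E'
from mv import *
import json,pickle;from h import *
from scipy.optimize import least_squares
for l in open("log.txt"):
    q,p,R=json.loads(l);q=np.radians(q);p=np.array(p);R=np.array(R)
    w=Ro.from_euler('Z',q[0]).apply([a*np.sin(q[1])+d*np.sin(q[1]+q[2]),lat,a*np.cos(q[1])+d*np.cos(q[1]+q[2])])
    v=p-w; M=np.c_[R[:,2],[0,0,1]]; s=np.linalg.lstsq(M,v,rcond=None)[0]; print("L,h",s,"res",np.round(v-M@s,4))
from bench import grab_frame
import cv2
f=grab_frame("wrist");cv2.imwrite("pics/w1.png",f["pixels"][:,:,::-1])
F={n:grab_frame(n) for n in("scene","side")};cv2.imwrite("pics/s1.png",F["scene"]["pixels"][:,:,::-1]);F["wrist"]=f;pickle.dump(F,open("f1.pkl","wb"))
print(f["xyz"],np.round(f["attitude"],3).tolist())
E
```

```text
t 4.9 q [ 13.7  45.   57.4 -50.6 121.3  33.7] p [0.6032 0.0567 0.2993] R [[0.205, 0.869, -0.45], [0.364, -0.495, -0.789], [-0.908, -0.002, -0.418]] F [ 0.  -0.4 -0.3] w 0.08781483907907339 0.0
L,h [-2.02976955 -2.09250265] res [-0.      0.0001 -0.    ]
L,h [0.30011759 0.23710806] res [0.     0.0001 0.    ]
L,h [0.29739286 0.234999  ] res [ 0.0032 -0.0028 -0.    ]
L,h [0.30214996 0.23847582] res [ 0.0074 -0.0042  0.    ]
[0.68253957 0.19682174 0.29867028] [[0.869, -0.078, -0.488], [-0.494, -0.14, -0.858], [-0.001, 0.987, -0.16]]
```

View pics/w1.png

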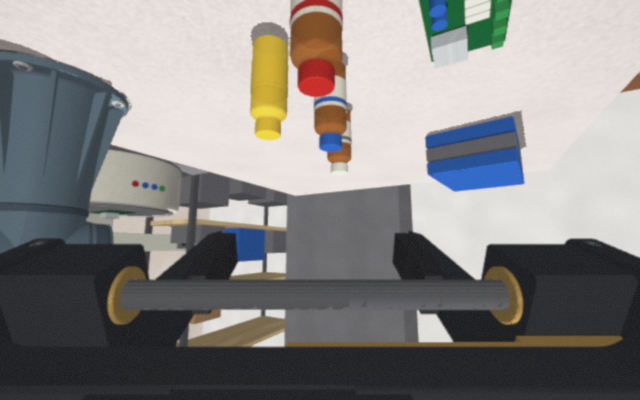

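View pics/s1.png

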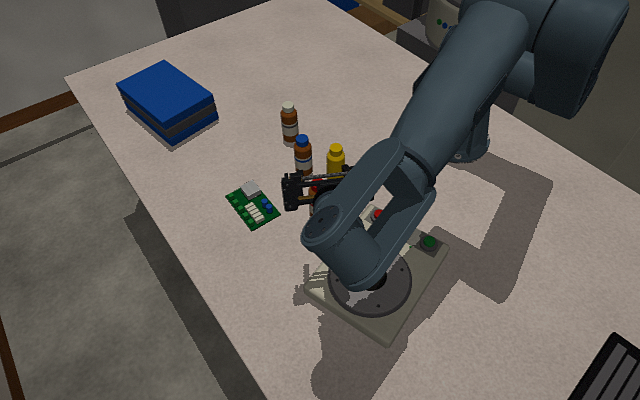

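The wrist view, upside down because the camera hangs under the gripper, shows the red cap at (316,77), centred between the fingers, and yellow on the left at (268,90). The scene view shows the arm clear of everything. I'll roll the tool 180° so the camera sits on top, clear of the shaker.

Call:
arm_command(plan=[[[0,0,0,0,0,-1],[0,0,0,0,0,-1],[0,0,0,0,0,-1],[0,0,0,0,0,-1],[0,0,0,0,0,-1],[0,0,0,0,0,-1],[0,0,0,0,0,-1],[0,0,0,0,0,-1]]])

```text
t: 5.85
ee_pos: [0.603, 0.0563, 0.3005]
tool_rot: [[-0.282, 0.847, -0.451], [0.574, -0.227, -0.786], [-0.768, -0.481, -0.422]]
ft_force: [-0.1, 0.7, 0.1]
grip_width: 0.088
grasp_force: 0.0
```

Call:
arm_command(plan=[[[0,0,0,0,0,-1],[0,0,0,0,0,-1],[0,0,0,0,0,-1],[0,0,0,0,0,-1],[0,0,0,0,0,-1],[0,0,0,0,0,-1],[0,0,0,0,0,-1],[0,0,0,0,0,-1]]])

```text
t: 6.65
ee_pos: [0.603, 0.0563, 0.3005]
tool_rot: [[-0.688, 0.569, -0.451], [0.608, 0.112, -0.786], [-0.397, -0.815, -0.422]]
ft_force: [1.4, -0.4, -0.4]
grip_width: 0.0881
grasp_force: 0.0
```

Call:
arm_command(plan=[[[0,0,0,0,0,-1],[0,0,0,0,0,-1],[0,0,0,0,0,-1],[0,0,0,0,0,-1],[0,0,0,0,0,-1],[0,0,0,0,0,-1],[0,0,0,0,0,-1],[0,0,0,0,0,-1]]])

```text
t: 7.45
ee_pos: [0.603, 0.0563, 0.3005]
tool_rot: [[-0.885, 0.118, -0.451], [0.456, 0.417, -0.786], [0.095, -0.901, -0.422]]
ft_force: [0.2, 0.8, -0.4]
grip_width: 0.088
grasp_force: 0.0
```

Call:
arm_command(plan=[[[0,0,0,0,0,-1],[0,0,0,0,0,-1],[0,0,0,0,0,-1],[0,0,0,0,0,-1],[0,0,0,0,0,-1],[0,0,0,0,0,-1],[0,0,0,0,0,-1],[0,0,0,0,0,-1]]])

```text
t: 8.25
ee_pos: [0.603, 0.0563, 0.3005]
tool_rot: [[-0.813, -0.369, -0.451], [0.166, 0.595, -0.786], [0.559, -0.714, -0.422]]
ft_force: [0.8, -0.5, 0.4]
grip_width: 0.0881
grasp_force: 0.0
```

Call:
arm_command(plan=[[[0,0,0,0,0,-1],[0,0,0,0,0,-1],[0,0,0,0,0,-1],[0,0,0,0,0,-1],[0,0,0,0,0,-1],[0,0,0,0,0,-1],[0,0,0,0,0,-1],[0,0,0,0,0,-1]]])

```text
t: 9.05
ee_pos: [0.603, 0.0563, 0.3005]
tool_rot: [[-0.494, -0.744, -0.451], [-0.175, 0.593, -0.786], [0.852, -0.309, -0.422]]
ft_force: [-0.9, -0.4, 0.2]
grip_width: 0.0881
grasp_force: 0.0
```

```bash
python3 st.py; python3 - <<'E'
from mv import *;from h import *;import pickle
F=pickle.load(open("f1.pkl","rb"));f=F["wrist"]
u,s=blob(f,"red",(316,77),22);print(u,s,"wrist cap",plane(f,u,.136))
F0=pickle.load(open("f0.pkl","rb"));A=blob(F0["scene"],"red",(318,184),11)[0];B=blob(F0["side"],"red",(326,188),11)[0]
print("3view",tri([F0["scene"],F0["side"],f],[A,B,u]))
# label axis check: body column centre in the raw views
for n,(u0,v0) in (("scene",(318,205)),("side",(325,215))):
    p=F0[n]["pixels"].astype(int);print(n,[ (v,np.flatnonzero(p[v,u0-25:u0+25].sum(1)<330)[[0,-1]]+u0-25) for v in (v0-5,v0,v0+10)])
E
```

```text
t 9.05 q [  13.6   44.8   57.4  -50.4  121.3 -126.2] p [0.603  0.0563 0.3005] R [[-0.494, -0.744, -0.451], [-0.175, 0.593, -0.786], [0.852, -0.309, -0.422]] F [-0.9 -0.4  0.2] w 0.08811979803205941 0.0
[316.12007011  76.68536372] [ 299   59   36   37 1141] wrist cap [ 0.55849839 -0.02365046  0.136     ]
3view [ 0.55495831 -0.03138914  0.13519894]
scene [(200, array([308, 327])), (205, array([309, 327])), (215, array([309, 327]))]
side [(210, array([314, 335])), (215, array([314, 333])), (225, array([313, 334]))]
```

```bash
python3 - <<'E'
from mv import *
R=rot(-120,25);z=R[:,2];T=np.array([.555,-.031,.075])+.019*z
r=plan(T-.11*z,R,8);print(r)
print(plan(T,R,8,P0=T-.11*z,R0=R)[0])
E
```

```text
max [0.03 0.01 0.02 0.   0.   0.62] mm/row 23.482657521200736
[([13, 48, 61, -48, 116, -129], True)] [([12, 51, 64, -46, 112, -131], True)] [([12, 54, 65, -45, 109, -133], True)] allok True
[[-0.026, 0.009, 0.016, -0.005, 0.0, -0.621], [-0.026, 0.008, 0.016, -0.005, 0.0, -0.621], [-0.026, 0.007, 0.016, -0.005, 0.0, -0.621], [-0.026, 0.006, 0.016, -0.005, 0.0, -0.621], [-0.027, 0.004, 0.016, -0.005, 0.0, -0.621], [-0.027, 0.003, 0.016, -0.005, 0.0, -0.621], [-0.027, 0.002, 0.016, -0.005, 0.0, -0.621], [-0.027, 0.001, 0.016, -0.005, 0.0, -0.621]]
max [0.   0.   0.02 0.   0.   0.  ] mm/row 13.75
[([10, 52, 71, -46, 105, -132], True)] [([8, 50, 77, -47, 101, -130], True)] [([6, 49, 81, -48, 98, -129], True)] allok True
[0.0, 0.0, 0.018, 0.0, 0.0, 0.0]
```

Call:
arm_command(plan=[[[-0.026,0.009,0.016,0,0,-0.621],[-0.026,0.008,0.016,0,0,-0.621],[-0.026,0.007,0.016,0,0,-0.621],[-0.026,0.006,0.016,0,0,-0.621],[-0.027,0.004,0.016,0,0,-0.621],[-0.027,0.003,0.016,0,0,-0.621],[-0.027,0.002,0.016,0,0,-0.621],[-0.027,0.001,0.016,0,0,-0.621]]])

```text
t: 9.85
ee_pos: [0.5952, 0.0392, 0.11]
tool_rot: [[-0.208, -0.868, -0.45], [-0.365, 0.496, -0.788], [0.907, 0.001, -0.42]]
ft_force: [-0.0, 0.6, 0.2]
grip_width: 0.0879
grasp_force: 0.0
```

```bash
python3 st.py; python3 - <<'E'
from mv import *;from h import *
from bench import grab_frame
f=grab_frame("wrist");cv2.imwrite("pics/w2.png",f["pixels"][:,:,::-1])
p=f["pixels"].astype(int);m=((p[...,0]>110)&(p[...,1]<60)&(p[...,2]<60)).astype(np.uint8)
n,l,s,c=cv2.connectedComponentsWithStats(m)
for i in range(1,n):
    if s[i,4]>100:print(s[i],c[i].round(1),plane(f,c[i],.132))
s=readout.state();z=np.array(s["tool_rot"]);print("err to target in tool",z.T@(np.array([.555,-.031,.075])+.019*z[:,2]-s["ee_pos"]))
E
```

```text
t 9.85 q [  12.6   56.3   61.5  -45.6  110.1 -134.2] p [0.5952 0.0392 0.11  ] R [[-0.208, -0.868, -0.45], [-0.365, 0.496, -0.788], [0.907, 0.001, -0.42]] F [-0.   0.6  0.2] w 0.0879282437661586 0.0
[ 291  120   51   47 1623] [316.  140.8] [ 0.55258486 -0.03321205  0.132     ]
[292 219  46  13 217] [315.6 226.6] [0.59666091 0.04306472 0.132     ]
err to target in tool [ 0.00528887 -0.00152679  0.10395048]
```

View pics/w2.png

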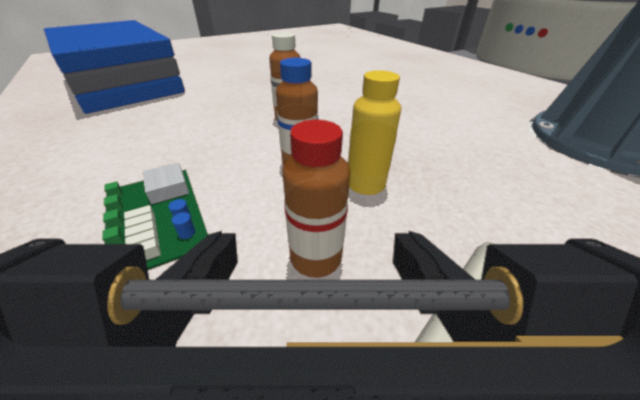

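The wrist view shows the red-capped bottle centred at column 316 between the fingers (237 to 393), with neighbours clear. I'll advance and grip.

Call:
arm_command(plan=[[[0.001,0,0.0173,0,0,0],[0.001,0,0.0173,0,0,0],[0.001,0,0.0173,0,0,0],[0.001,0,0.0173,0,0,0],[0.001,0,0.0173,0,0,0],[0.001,0,0.0173,0,0,0],[0.001,0,0.0173,0,0,0],[0,0,0.0173,0,0,0]]])

```text
t: 10.7
ee_pos: [0.5471, -0.0451, 0.073]
tool_rot: [[-0.211, -0.868, -0.45], [-0.364, 0.497, -0.788], [0.907, -0.002, -0.421]]
ft_force: [-0.2, -0.7, -0.9]
grip_width: 0.0883
grasp_force: 0.0
```

Call:
arm_command(plan=[[[0,0,0,0,0,0],[0,0,0,0,0,0],[0,0,0,0,0,0],[0,0,0,0,0,0],[0,0,0,0,0,0],[0,0,0,0,0,0],[0,0,0,0,0,0],[0,0,0,0,0,0]]], hand=1, newtons=40)

```text
t: 11.5
ee_pos: [0.5476, -0.044, 0.0735]
tool_rot: [[-0.211, -0.868, -0.45], [-0.364, 0.497, -0.788], [0.907, -0.002, -0.42]]
ft_force: [-0.4, 1.6, 2.1]
grip_width: 0.0526
grasp_force: 39.9
```

```bash
python3 st.py
```

```text
t 11.5 q [   6.9   52.3   74.6  -47.8  100.4 -130.6] p [ 0.5476 -0.044   0.0735] R [[-0.211, -0.868, -0.45], [-0.364, 0.497, -0.788], [0.907, -0.002, -0.42]] F [-0.4  1.6  2.1] w 0.052618219305038356 39.934578214015346
```

```bash
python3 - <<'E'
from mv import *
for P in [(.55,.05,.35),(.55,.1,.40),(.57,.1,.35)]:
  for phi in (-120,-100,-80):
    for p in (-8,0,5):
        e=[ik(P,rot(phi,p,r),.30) for r in (0,90,180)]
        print(P,phi,p,e[0],[any(x[1] for x in k) for k in e],e[2][0][0][5] if e[2] else None)
E
```

```text
(0.55, 0.05, 0.35) -120 -8 [([15, 47, 69, -76, 134, -152], False)] [False, False, False] 28
(0.55, 0.05, 0.35) -120 0 [([15, 45, 67, -70, 131, -151], False)] [False, False, False] 29
(0.55, 0.05, 0.35) -120 5 [([15, 43, 66, -66, 129, -150], False)] [False, False, False] 30
(0.55, 0.05, 0.35) -100 -8 [([20, 38, 83, -81, 120, -149], False)] [False, False, False] 31
(0.55, 0.05, 0.35) -100 0 [([20, 35, 82, -75, 117, -149], False)] [False, False, False] 31
(0.55, 0.05, 0.35) -100 5 [([20, 33, 81, -72, 115, -150], False)] [False, False, False] 30
(0.55, 0.05, 0.35) -80 -8 [([23, 28, 99, -89, 105, -144], False)] [False, False, False] 36
(0.55, 0.05, 0.35) -80 0 [([24, 24, 98, -83, 101, -147], False)] [False, False, False] 33
(0.55, 0.05, 0.35) -80 5 [([23, 22, 97, -79, 99, -149], False)] [False, False, False] 31
(0.55, 0.1, 0.4) -120 -8 [([18, 47, 62, -80, 138, -160], False)] [False, False, False] 20
(0.55, 0.1, 0.4) -120 0 [([19, 45, 60, -74, 136, -158], False)] [False, False, False] 22
(0.55, 0.1, 0.4) -120 5 [([19, 44, 58, -69, 135, -156], False)] [False, False, False] 24
(0.55, 0.1, 0.
[... 628 characters left out ...]
-120 0 [([18, 50, 57, -71, 135, -154], False)] [False, False, False] 26
(0.57, 0.1, 0.35) -120 5 [([18, 49, 57, -67, 134, -153], False)] [False, False, False] 27
(0.57, 0.1, 0.35) -100 -8 [([23, 43, 75, -81, 123, -152], False)] [False, False, False] 28
(0.57, 0.1, 0.35) -100 0 [([23, 41, 73, -75, 120, -152], False)] [False, False, False] 28
(0.57, 0.1, 0.35) -100 5 [([23, 39, 72, -71, 118, -152], False)] [False, False, False] 28
(0.57, 0.1, 0.35) -80 -8 [([27, 33, 91, -87, 108, -147], False)] [False, False, False] 33
(0.57, 0.1, 0.35) -80 0 [([27, 30, 90, -81, 105, -149], False)] [False, False, False] 31
(0.57, 0.1, 0.35) -80 5 [([27, 28, 89, -78, 103, -151], False)] [False, False, False] 29
```

```bash
python3 - <<'E'
from mv import *
res=[]
for x in np.arange(.40,.75,.05):
 for y in np.arange(-.25,.3,.05):
  for zz in (.25,.3,.35):
   for phi in range(-180,-90,15):
    for p in (-5,0,5,10):
     m=99
     for r in (0,180):
      e=ik((x,y,zz),rot(phi,p,r),.30)
      if not e: m=-99;break
      q=np.array(e[0][0]);m=min(m,np.min(np.r_[q-LO,HI-q]))
     if m>4: res.append((p,-m,round(x,2),round(y,2),zz,phi,e[0][0]))
res.sort(key=lambda r:(r[0],r[1]))
for p in (-5,0,5,10):
    for r in [r for r in res if r[0]==p][:7]:print(r)
E
```

```text
(-5, np.float64(-16.52000000000001), np.float64(0.4), np.float64(0.05), 0.25, -135, [13, 41, 89, -48, 134, 56])
(-5, np.float64(-15.52000000000001), np.float64(0.4), np.float64(-0.05), 0.25, -150, [-2, 42, 89, -47, 135, 56])
(-5, np.float64(-15.230000000000004), np.float64(0.4), np.float64(0.15), 0.25, -120, [27, 44, 85, -50, 135, 53])
(-5, np.float64(-14.52000000000001), np.float64(0.4), np.float64(-0.15), 0.25, -165, [-16, 44, 84, -48, 136, 54])
(-5, np.float64(-14.230000000000004), np.float64(0.4), np.float64(-0.0), 0.25, -135, [9, 40, 92, -51, 131, 54])
(-5, np.float64(-14.230000000000004), np.float64(0.45), np.float64(0.05), 0.25, -135, [12, 47, 80, -51, 136, 51])
(-5, np.float64(-13.52000000000001), np.float64(0.4), np.float64(-0.05), 0.3, -150, [-2, 37, 89, -51, 137, 51])
(0, np.float64(-18.52000000000001), np.float64(0.4), np.float64(-0.05), 0.25, -150, [-2, 39, 89, -45, 132, 56])
(0, np.float64(-18.52000000000001), np.float64(0.4), np.float64(0.05), 0.25, -135, [13, 39, 89, -45, 132, 56])
(0, np.float64(-17.230000000000004), np.float64(0.4), np.float64(0.15), 0.25, -120, [27
[... 1344 characters left out ...]
-2, 35, 89, -40, 127, 57])
(10, np.float64(-23.52000000000001), np.float64(0.4), np.float64(0.05), 0.25, -135, [13, 35, 89, -41, 127, 57])
(10, np.float64(-22.230000000000004), np.float64(0.4), np.float64(0.15), 0.25, -120, [27, 37, 86, -43, 127, 54])
(10, np.float64(-21.52000000000001), np.float64(0.4), np.float64(-0.15), 0.25, -165, [-16, 38, 84, -40, 129, 56])
(10, np.float64(-21.52000000000001), np.float64(0.45), np.float64(0.05), 0.25, -135, [12, 40, 80, -43, 129, 53])
(10, np.float64(-20.52000000000001), np.float64(0.4), np.float64(-0.0), 0.25, -150, [3, 36, 87, -36, 130, 60])
(10, np.float64(-20.52000000000001), np.float64(0.4), np.float64(0.05), 0.3, -135, [13, 31, 88, -43, 130, 52])
```

Call:
arm_command(plan=[[[0.007,0,-0.003,0,0,0],[0.018,0,-0.0085,0,0,0],[0.025,0,-0.0115,0,0,0],[0.03,0,-0.014,0,0,0],[0.03,0,-0.014,0,0,0],[0.03,0,-0.014,0,0,0],[0.025,0,-0.0115,0,0,0],[0.018,0,-0.0085,0,0,0]]])

```text
t: 12.3
ee_pos: [0.5476, -0.044, 0.2268]
tool_rot: [[-0.213, -0.868, -0.45], [-0.364, 0.497, -0.787], [0.907, -0.004, -0.422]]
ft_force: [0.5, -0.8, -3.9]
grip_width: 0.0528
grasp_force: 39.9
```

```bash
python3 st.py;python3 - <<'E'
from mv import *
R=rot(-135,-8);r=plan((.45,.05,.31),R,16);print(r[:8]);print(r[8:])
plan((.45,.05,.31),rot(-135,-8,179),45,P0=np.array((.45,.05,.31)),R0=R)
E
```

```text
t 12.3 q [   6.9   39.2   75.9  -50.   108.1 -139.7] p [ 0.5476 -0.044   0.2268] R [[-0.213, -0.868, -0.45], [-0.364, 0.497, -0.787], [0.907, -0.004, -0.422]] F [ 0.5 -0.8 -3.9] w 0.052816368170340314 39.929134656413225
max [0.01 0.01 0.01 0.24 0.51 0.03] mm/row 9.936976841283744
[([9, 40, 78, -53, 120, -138], True)] [([11, 42, 78, -56, 131, -137], True)] [([12, 43, 81, -58, 140, -136], True)] allok True
[[0.005, 0.011, -0.005, -0.238, 0.512, 0.032], [0.005, 0.011, -0.005, -0.238, 0.512, 0.032], [0.006, 0.011, -0.005, -0.238, 0.512, 0.032], [0.006, 0.011, -0.004, -0.238, 0.512, 0.032], [0.006, 0.011, -0.004, -0.238, 0.512, 0.032], [0.006, 0.011, -0.004, -0.238, 0.512, 0.032], [0.006, 0.011, -0.003, -0.238, 0.512, 0.032], [0.006, 0.011, -0.003, -0.238, 0.512, 0.032]]
[[0.006, 0.011, -0.002, -0.238, 0.512, 0.032], [0.007, 0.011, -0.002, -0.238, 0.512, 0.032], [0.007, 0.011, -0.001, -0.238, 0.512, 0.032], [0.007, 0.011, -0.001, -0.238, 0.512, 0.032], [0.007, 0.011, -0.001, -0.238, 0.512, 0.032], [0.007, 0.011, -0.0, -0.238, 0.512, 0.032], [0.007, 0.011, 0.0, -0.238, 0.512, 0.032], [0.007, 0.011, 0.001, -0.238, 0.512, 0.032]]
max [0.   0.   0.   0.   0.   0.99] mm/row 0.0
[([12, 43, 81, -58, 140, -72], True)] [([12, 43, 81, -58, 140, -12], True)] [([12, 43, 81, -58, 140, 43], True)] allok True
```

```bash
python3 - <<'E'
from mv import *
res=[]
for x in np.arange(.35,.80,.03):
 for y in np.arange(-.25,.3,.05):
  for zz in (.2,.23,.26):
   for phi in range(-150,-60,10):
    for p in (-5,0,5):
     m=99
     for r in (0,180):
      e=ik((x,y,zz),rot(phi,p,r),.30)
      if not e: m=-99;break
      q=np.array(e[0][0]);m=min(m,np.min(np.r_[q-LO,HI-q]))
     if m>3: res.append((p,zz,q[4],round(x,2),round(y,2),phi,e[0][0],m))
res.sort()
for p in (-5,0,5):
  for zz in (.2,.23,.26):
    for r in [r for r in res if r[0]==p and r[1]==zz][:3]:print(*r)
E
```

```text
-5 0.2 78 0.62 -0.25 -70 [-10, 33, 113, 242, 78, 60] 3.2299999999999898
-5 0.2 79 0.59 -0.25 -70 [-10, 30, 118, 241, 79, 62] 4.22999999999999
-5 0.2 80 0.53 -0.25 -70 [-12, 25, 127, 239, 80, 66] 6.22999999999999
-5 0.23 77 0.59 -0.25 -70 [-10, 26, 118, 242, 77, 59] 3.2299999999999898
-5 0.23 78 0.53 -0.25 -70 [-12, 21, 127, 240, 78, 62] 5.22999999999999
-5 0.23 78 0.56 -0.25 -70 [-11, 23, 123, 241, 78, 61] 4.22999999999999
-5 0.26 76 0.44 -0.25 -70 [-15, 6, 141, 237, 76, 62] 6.689999999999998
-5 0.26 76 0.47 -0.25 -70 [-14, 10, 136, 239, 76, 61] 6.22999999999999
-5 0.26 76 0.5 -0.25 -70 [-13, 13, 132, 240, 76, 60] 5.22999999999999
0 0.2 74 0.5 -0.25 -70 [-13, 18, 132, 241, 74, 64] 4.22999999999999
0 0.2 74 0.53 -0.25 -70 [-12, 21, 127, 242, 74, 62] 3.2299999999999898
0 0.2 75 0.44 -0.25 -70 [-15, 12, 140, 238, 75, 67] 7.22999999999999
0 0.23 72 0.44 -0.25 -70 [-15, 7, 141, 240, 72, 62] 5.22999999999999
0 0.23 72 0.47 -0.25 -70 [-14, 10, 136, 241, 72, 61] 4.22999999999999
0 0.23 72 0.5 -0.25 -70 [-13, 14, 132, 242, 72, 60] 3.2299999999999898
0 0.26 69 0.44 -0.25 -70 [-15, 1, 141, 241, 69, 57] 4.22999999999999
0 0.26 70 0.47 -0.25 -70 [-14, 5, 136, 242, 70, 57] 3.2299999999999898
0 0.26 114 0.35 0.1 -90 [36, 24, 112, -62, 114, 52] 3.230000000000004
5 0.2 68 0.44 -0.25 -70 [-15, 7, 141, 242, 68, 62] 3.2299999999999898
5 0.2 105 0.35 -0.0 -100 [23, 24, 117, -61, 105, 57] 4.230000000000004
5 0.2 105 0.35 0.05 -90 [31, 24, 118, -62, 105, 57] 3.230000000000004
5 0.23 107 0.35 -0.0 -100 [23, 21, 117, -62, 107, 54] 3.230000000000004
5 0.23 108 0.35 -0.05 -110 [14, 22, 115, -61, 108, 54] 4.230000000000004
5 0.23 108 0.38 -0.05 -110 [13, 25, 111, -62, 108, 52] 3.230000000000004
5 0.26 110 0.35 -0.05 -110 [14, 19, 115, -62, 110, 50] 3.230000000000004
5 0.26 110 0.35 0.15 -80 [43, 22, 111, -62, 110, 49] 3.230000000000004
5 0.26 111 0.35 -0.1 -120 [5, 20, 113, -61, 111, 50] 4.230000000000004
```

```bash
python3 - <<'E'
from mv import *
res=[]
for h0 in (-150,-135,-120,-110,-100):
 for x in np.arange(.3,.75,.05):
  for y in np.arange(-.2,.35,.05):
   for zz in (.28,.35,.42):
    R0=rot(h0,25);m=99;prev=None;mj=0
    for th in np.arange(0,171,5):
      e=ik((x,y,zz),R0@Ro.from_euler('y',-th,degrees=True).as_matrix(),.30)
      if not e: m=-99;break
      q=np.array(e[0][0]);m=min(m,np.min(np.r_[q-LO,HI-q]))
      if prev is not None: mj=max(mj,np.abs(q-prev)[[0,1,2,3,5]].max())
      prev=q
      if th==0:q0=q
    if m>4 and mj<30: res.append((h0,m,mj,round(x,2),round(y,2),zz,q0.tolist(),q.tolist()))
res.sort(key=lambda r:r[2])
for r in res[:12]:print(*r)
print(len(res))
E
```

```text
0
```

```bash
python3 - <<'E'
from mv import *
for h0,P in ((-120,(.5,.05,.35)),(-140,(.45,.1,.4))):
    for th in range(0,171,17):
      R=rot(h0,25)@Ro.from_euler('y',-th,degrees=True).as_matrix()
      print(h0,th,ik(P,R,.3))
# where is heading phi, x-down (roll 180), p=-10 feasible
res=[]
for phi in range(0,180,15):
 for x in np.arange(.3,.75,.05):
  for y in np.arange(-.2,.35,.05):
   for zz in (.28,.35,.42):
    e=ik((x,y,zz),rot(phi,-10,180),.3)
    if e:
      q=np.array(e[0][0]);m=np.min(np.r_[q-LO,HI-q]);res.append((m,phi,round(x,2),round(y,2),zz,e[0][0]))
res.sort(key=lambda r:-r[0]);print(*res[:12],sep="\n")
E
```

```text
-120 0 [([14, 29, 75, -49, 121, -144], True)]
-120 17 [([11, 22, 77, -37, 113, -144], True)]
-120 34 [([6, 13, 81, -25, 104, -146], True)]
-120 51 [([0, 5, 86, -12, 96, -151], True)]
-120 68 [([-10, -3, 93, 3, 89, -160], True)]
-120 85 [([-20, -9, 101, 20, 85, -171], True)]
-120 102 [([-31, -12, 109, 37, 85, 176], True)]
-120 119 [([-40, -13, 116, 53, 90, 164], True)]
-120 136 [([-45, -9, 123, 66, 96, 153], True)]
-120 153 [([-48, -2, 128, 78, 103, 142], True)]
-120 170 [([-46, 9, 130, 88, 112, 133], True)]
-140 0 [([13, 30, 68, -38, 138, -132], True)]
-140 17 [([11, 22, 70, -27, 128, -128], True)]
-140 34 [([8, 13, 76, -18, 117, -127], True)]
-140 51 [([3, 2, 84, -9, 105, -128], True)]
-140 68 [([-4, -9, 93, 2, 94, -133], True)]
-140 85 [([-13, -20, 104, 16, 84, -143], True)]
-140 102 [([-25, -30, 115, 34, 79, -157], True)]
-140 119 [([-38, -38, 127, 53, 81, -172], True)]
-140 136 [([-48, -42, 138, 71, 86, 176], True)]
-140 153 [([-52, -41, 147, 87, 92, 163], True)]
-140 170 [([-50, -29, 153, 103, 98, 147], False)]
(np.float64(43.69), 45, np.float64(0.7), np.float64(-0.1), 0.28, [-4
[... 453 characters left out ...]
64(42.69), 60, np.float64(0.7), np.float64(0.1), 0.28, [-28, 32, 105, 99, 96, 134])
(np.float64(42.69), 75, np.float64(0.65), np.float64(0.25), 0.28, [-15, 32, 105, 97, 97, 134])
(np.float64(42.69), 75, np.float64(0.65), np.float64(0.3), 0.28, [-10, 32, 105, 100, 94, 133])
(np.float64(42.68000000000001), 45, np.float64(0.65), np.float64(-0.2), 0.28, [-54, 35, 100, 91, 103, 136])
(np.float64(42.68000000000001), 45, np.float64(0.7), np.float64(-0.15), 0.28, [-47, 35, 99, 96, 99, 136])
(np.float64(42.68000000000001), 60, np.float64(0.7), np.float64(-0.0), 0.28, [-36, 35, 99, 93, 101, 136])
(np.float64(42.68000000000001), 75, np.float64(0.65), np.float64(0.1), 0.28, [-29, 35, 100, 87, 107, 136])
```

```bash
python3 - <<'E'
from mv import *
s=readout.state();P=np.array(s["ee_pos"]);R=np.array(s["tool_rot"])
for T,R1,N in [((.56,.0,.28),rot(-170,55),12),((.60,.08,.30),rot(130,50),12),((.65,.15,.30),rot(75,-10),16)]:
    r=plan(T,R1,N,P0=P,R0=R);print(np.round(np.mean(r,0),3), "drift",np.ptp(r,0)[:3].round(3));P=np.array(T);R=R1
plan(T,rot(75,-10,179),45,P0=P,R0=R)
plan((.598,.237,.2),rot(110,25),16,P0=P,R0=R)
E
```

```text
max [0.   0.   0.01 0.81 0.58 0.68] mm/row 5.846228530031766
[([1, 37, 69, -35, 114, -129], True)] [([-3, 36, 64, -21, 117, -118], True)] [([-7, 33, 64, -11, 116, -109], True)] allok True
[ 0.002  0.003 -0.007 -0.813 -0.583  0.675] drift [0.001 0.003 0.001]
max [0.   0.01 0.01 0.76 0.09 0.99] mm/row 7.637626158259731
[([-10, 36, 59, 4, 122, -85], True)] [([-13, 35, 61, 16, 120, -64], True)] [([-15, 32, 65, 24, 115, -51], True)] allok True
[ 0.     0.009 -0.003 -0.761  0.094  0.992] drift [0.008 0.002 0.005]
max [0.   0.01 0.01 0.84 0.86 0.31] mm/row 5.376453291901643
[([-22, 32, 75, 49, 112, -43], True)] [([-25, 31, 88, 69, 108, -42], True)] [([-25, 31, 102, 91, 104, -43], True)] allok True
[ 0.001  0.005  0.004 -0.843  0.862  0.307] drift [0.002 0.004 0.006]
max [0.   0.   0.   0.   0.   0.99] mm/row 0.0
[([-25, 31, 102, 91, 104, 21], True)] [([-25, 31, 102, 91, 104, 81], True)] [([-25, 31, 102, 91, 104, 136], True)] allok True
max [0.01 0.01 0.01 0.55 0.53 0.07] mm/row 8.89895534599427
[([-21, 33, 95, 75, 103, -43], True)] [([-17, 34, 89, 64, 102, -42], True)] [([-11, 36, 83, 52, 102, -41], True)] allok True
```

Call:
arm_command(plan=[[[0.002,0.003,-0.007,-0.813,-0.583,0.675],[0.002,0.003,-0.007,-0.813,-0.583,0.675],[0.002,0.003,-0.007,-0.813,-0.583,0.675],[0.002,0.003,-0.007,-0.813,-0.583,0.675],[0.002,0.003,-0.007,-0.813,-0.583,0.675],[0.002,0.003,-0.007,-0.813,-0.583,0.675],[0.002,0.003,-0.007,-0.813,-0.583,0.675],[0.002,0.003,-0.007,-0.813,-0.583,0.675]]])

```text
t: 13.1
ee_pos: [0.5527, -0.0101, 0.2569]
tool_rot: [[-0.65, -0.445, -0.616], [-0.283, 0.894, -0.348], [0.705, -0.052, -0.707]]
ft_force: [0.4, 0.9, -3.8]
grip_width: 0.0526
grasp_force: 39.9
```

Call:
arm_command(plan=[[[0.002,0.003,-0.007,-0.813,-0.583,0.675],[0.002,0.003,-0.007,-0.813,-0.583,0.675],[0.002,0.003,-0.007,-0.813,-0.583,0.675],[0.002,0.003,-0.007,-0.813,-0.583,0.675],[0,0.009,-0.003,-0.761,0.094,0.992],[0,0.009,-0.003,-0.761,0.094,0.992],[0,0.009,-0.003,-0.761,0.094,0.992],[0,0.009,-0.003,-0.761,0.094,0.992]]])

```text
t: 13.9
ee_pos: [0.5619, 0.0292, 0.2836]
tool_rot: [[-0.789, 0.177, -0.589], [0.136, 0.984, 0.113], [0.599, 0.009, -0.8]]
ft_force: [0.6, -0.0, -4.1]
grip_width: 0.0527
grasp_force: 39.9
```

Call:
arm_command(plan=[[[0,0.009,-0.003,-0.761,0.094,0.992],[0,0.009,-0.003,-0.761,0.094,0.992],[0,0.009,-0.003,-0.761,0.094,0.992],[0,0.009,-0.003,-0.761,0.094,0.992],[0,0.009,-0.003,-0.761,0.094,0.992],[0,0.009,-0.003,-0.761,0.094,0.992],[0,0.009,-0.003,-0.761,0.094,0.992],[0,0.009,-0.003,-0.761,0.094,0.992]]])

```text
t: 14.7
ee_pos: [0.596, 0.0707, 0.2979]
tool_rot: [[-0.488, 0.768, -0.415], [0.589, 0.641, 0.493], [0.644, -0.004, -0.765]]
ft_force: [-0.4, 0.9, -3.9]
grip_width: 0.0526
grasp_force: 39.9
```

```bash
python3 st.py;python3 - <<'E'
from mv import *
r=plan((.65,.15,.30),rot(75,-10),16);print(r[0],r[8],r[-1])
E
```

```text
t 14.7 q [-15.8  30.5  67.4  23.5 115.1 -51.8] p [0.596  0.0707 0.2979] R [[-0.488, 0.768, -0.415], [0.589, 0.641, 0.493], [0.644, -0.004, -0.765]] F [-0.4  0.9 -3.9] w 0.05259310528666952 39.92606487867306
max [0.   0.01 0.01 0.84 0.86 0.3 ] mm/row 5.9991584354561445
[([-22, 32, 76, 49, 112, -44], True)] [([-25, 31, 89, 69, 108, -42], True)] [([-25, 31, 102, 91, 104, -43], True)] allok True
[0.002, 0.008, 0.001, -0.842, 0.863, 0.302] [0.001, 0.006, 0.005, -0.842, 0.863, 0.302] [-0.001, 0.003, 0.007, -0.842, 0.863, 0.302]
```

Call:
arm_command(plan=[[[0.002,0.008,0.001,-0.842,0.863,0.302],[0.002,0.008,0.001,-0.842,0.863,0.302],[0.002,0.007,0.002,-0.842,0.863,0.302],[0.002,0.007,0.002,-0.842,0.863,0.302],[0.001,0.007,0.003,-0.842,0.863,0.302],[0.001,0.007,0.003,-0.842,0.863,0.302],[0.001,0.006,0.004,-0.842,0.863,0.302],[0.001,0.006,0.004,-0.842,0.863,0.302]]])

```text
t: 15.5
ee_pos: [0.6243, 0.1069, 0.2994]
tool_rot: [[-0.192, 0.968, -0.161], [0.306, 0.215, 0.927], [0.933, 0.129, -0.337]]
ft_force: [-0.3, 0.4, -3.0]
grip_width: 0.0525
grasp_force: 39.9
```

Call:
arm_command(plan=[[[0.001,0.006,0.005,-0.842,0.863,0.302],[0.001,0.006,0.005,-0.842,0.863,0.302],[0.001,0.005,0.005,-0.842,0.863,0.302],[0,0.005,0.006,-0.842,0.863,0.302],[0,0.005,0.006,-0.842,0.863,0.302],[0,0.004,0.006,-0.842,0.863,0.302],[0,0.004,0.007,-0.842,0.863,0.302],[0,0.003,0.007,-0.842,0.863,0.302]]])

```text
t: 16.3
ee_pos: [0.653, 0.1431, 0.3011]
tool_rot: [[-0.045, 0.966, 0.253], [-0.17, -0.257, 0.951], [0.984, 0.0, 0.176]]
ft_force: [0.8, 0.1, -3.6]
grip_width: 0.0527
grasp_force: 39.9
```

```bash
python3 st.py;python3 - <<'E'
from mv import *
import cv2;from bench import grab_frame
R=np.array(readout.state()["tool_rot"]);b=np.cos(np.radians(24.8))*np.array([1,0,0])-np.sin(np.radians(24.8))*np.array([0,0,1])
for r in (150,160,170,180,190): print(r,np.degrees(np.arccos(-(R@Ro.from_euler('z',r,degrees=True).as_matrix()@b)[2])))
f=grab_frame("side");cv2.imwrite("pics/side2.png",f["pixels"][:,:,::-1])
E
```

```text
t 16.3 q [-26.4  37.4  95.8  89.6 105.3 -42.3] p [0.653  0.1431 0.3011] R [[-0.045, 0.966, 0.253], [-0.17, -0.257, 0.951], [0.984, 0.0, 0.176]] F [ 0.8  0.1 -3.6] w 0.05274189031886802 39.92770481243497
150 32.04753482412945
160 24.01397374673425
170 17.490112603606836
180 14.681243963850688
190 17.48810184387501
```

View pics/side2.png

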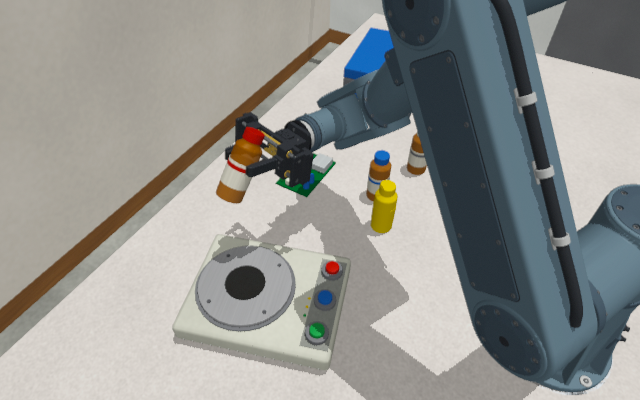

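The side view shows the bottle held at (240,165), leaning back as planned and well clear. Now I'll roll it over.

Call:
arm_command(plan=[[[0,0,0,0,0,1],[0,0,0,0,0,1],[0,0,0,0,0,1],[0,0,0,0,0,1],[0,0,0,0,0,1],[0,0,0,0,0,1],[0,0,0,0,0,1],[0,0,0,0,0,1]]])

```text
t: 17.15
ee_pos: [0.6529, 0.1432, 0.3015]
tool_rot: [[0.476, 0.843, 0.249], [-0.276, -0.126, 0.953], [0.835, -0.522, 0.173]]
ft_force: [-0.1, -0.5, -4.0]
grip_width: 0.0528
grasp_force: 39.9
```

Call:
arm_command(plan=[[[0,0,0,0,0,1],[0,0,0,0,0,1],[0,0,0,0,0,1],[0,0,0,0,0,1],[0,0,0,0,0,1],[0,0,0,0,0,1],[0,0,0,0,0,1],[0,0,0,0,0,1]]])

```text
t: 17.95
ee_pos: [0.6529, 0.1432, 0.3015]
tool_rot: [[0.85, 0.463, 0.249], [-0.301, 0.039, 0.953], [0.432, -0.885, 0.173]]
ft_force: [0.4, 0.1, -3.3]
grip_width: 0.0529
grasp_force: 39.9
```

Call:
arm_command(plan=[[[0,0,0,0,0,1],[0,0,0,0,0,1],[0,0,0,0,0,1],[0,0,0,0,0,1],[0,0,0,0,0,1],[0,0,0,0,0,1],[0,0,0,0,0,1],[0,0,0,0,0,1]]])

```text
t: 18.75
ee_pos: [0.6529, 0.1432, 0.3015]
tool_rot: [[0.967, -0.058, 0.249], [-0.234, 0.193, 0.953], [-0.103, -0.98, 0.173]]
ft_force: [0.0, 0.1, -2.8]
grip_width: 0.0525
grasp_force: 39.9
```

Call:
arm_command(plan=[[[0,0,0,0,0,1],[0,0,0,0,0,1],[0,0,0,0,0,1],[0,0,0,0,0,1],[0,0,0,0,0,1],[0,0,0,0,0,1],[0,0,0,0,0,1],[0,0,0,0,0,1]]])

```text
t: 19.55
ee_pos: [0.6529, 0.1432, 0.3015]
tool_rot: [[0.789, -0.561, 0.249], [-0.097, 0.287, 0.953], [-0.607, -0.776, 0.173]]
ft_force: [0.0, 0.4, -3.6]
grip_width: 0.0525
grasp_force: 39.9
```

```bash
python3 st.py
```

```text
t 19.55 q [-26.4  37.4  95.7  89.4 105.3  85.9] p [0.6529 0.1432 0.3015] R [[0.789, -0.561, 0.249], [-0.097, 0.287, 0.953], [-0.607, -0.776, 0.173]] F [ 0.   0.4 -3.6] w 0.05248855058417552 39.934790623228764
```

Call:
arm_command(plan=[[[0,0,0,0,0,1],[0,0,0,0,0,1],[0,0,0,0,0,1],[0,0,0,0,0,1],[0,0,0,0,0,1],[0,0,0,0,0,1],[0,0,0,0,0,1],[0,0,0,0,0,1]]])

```text
t: 20.35
ee_pos: [0.6529, 0.1432, 0.3015]
tool_rot: [[0.372, -0.894, 0.249], [0.07, 0.295, 0.953], [-0.926, -0.337, 0.173]]
ft_force: [-0.4, 0.2, -4.1]
grip_width: 0.0529
grasp_force: 39.9
```

Call:
arm_command(plan=[[[0,0,0,0,0,1],[0,0,0,0,0,1],[0,0,0,0,0,1],[0,0,0,0,0,1],[0,0,0,0,0,1],[0,0,0,0,0,0],[0,0,0,0,0,0],[0,0,0,0,0,0]]])

```text
t: 21.15
ee_pos: [0.6532, 0.1431, 0.3017]
tool_rot: [[0.048, -0.967, 0.251], [0.168, 0.255, 0.952], [-0.985, -0.003, 0.175]]
ft_force: [-0.2, 0.2, -3.9]
grip_width: 0.0529
grasp_force: 39.9
```

Call:
arm_command(plan=[[[0,0,0,0,0,-1],[0,0,0,0,0,-1],[0,0,0,0,0,-1],[0,0,0,0,0,-1],[0,0,0,0,0,-1],[0,0,0,0,0,-1],[0,0,0,0,0,-1],[0,0,0,0,0,-1]]])

```text
t: 21.95
ee_pos: [0.6532, 0.1432, 0.3017]
tool_rot: [[0.555, -0.793, 0.251], [0.007, 0.306, 0.952], [-0.832, -0.526, 0.175]]
ft_force: [0.5, 0.8, -4.6]
grip_width: 0.0528
grasp_force: 39.9
```

Call:
arm_command(plan=[[[0,0,0,0,0,-1],[0,0,0,0,0,-1],[0,0,0,0,0,-1],[0,0,0,0,0,-1],[0,0,0,0,0,-1],[0,0,0,0,0,-1],[0,0,0,0,0,-1],[0,0,0,0,0,-1]]])

```text
t: 22.75
ee_pos: [0.6532, 0.1432, 0.3017]
tool_rot: [[0.891, -0.379, 0.251], [-0.157, 0.263, 0.952], [-0.427, -0.887, 0.175]]
ft_force: [-0.3, -0.4, -3.8]
grip_width: 0.0525
grasp_force: 39.9
```

```bash
python3 st.py; python3 - <<'E'
from mv import *
# combined roll back + pitch + move above pad; bottle must end upright: tool rot(110,24.8)
R=rot(110,24.8);T=np.array([.598,.237,.0815+.07+.04])+.019*R[:,2]
for N in (32,40):
    r=plan(T,R,N);print(r[0],r[N//2],r[-1])
E
```

```text
t 22.75 q [-26.4  37.4  95.7  89.6 105.3  73.5] p [0.6532 0.1432 0.3017] R [[0.891, -0.379, 0.251], [-0.157, 0.263, 0.952], [-0.427, -0.887, 0.175]] F [-0.3 -0.4 -3.8] w 0.05250836568720888 39.93795516886166
max [0.   0.01 0.01 0.09 0.45 0.87] mm/row 5.394215713218021
[([-20, 42, 89, 79, 114, 33], True)] [([-15, 43, 81, 64, 112, -7], True)] [([-10, 37, 85, 53, 100, -42], True)] allok True
[-0.001, 0.007, 0.003, -0.093, -0.446, -0.875] [-0.004, 0.003, 0.005, -0.093, -0.446, -0.875] [-0.003, -0.001, 0.007, -0.093, -0.446, -0.875]
max [0.   0.01 0.01 0.07 0.36 0.7 ] mm/row 4.315372570574417
[([-20, 42, 88, 79, 114, 32], True)] [([-15, 43, 81, 65, 112, -6], True)] [([-10, 37, 85, 53, 100, -42], True)] allok True
[-0.001, 0.005, 0.002, -0.075, -0.357, -0.7] [-0.003, 0.003, 0.004, -0.075, -0.357, -0.7] [-0.002, -0.001, 0.005, -0.075, -0.357, -0.7]
```

Call:
arm_command(plan=[[[-0.001,0.007,0.002,-0.093,-0.446,-0.875],[-0.001,0.007,0.002,-0.093,-0.446,-0.875],[-0.002,0.006,0.002,-0.093,-0.446,-0.875],[-0.002,0.006,0.002,-0.093,-0.446,-0.875],[-0.003,0.006,0.002,-0.093,-0.446,-0.875],[-0.003,0.005,0.003,-0.093,-0.446,-0.875],[-0.003,0.005,0.003,-0.093,-0.446,-0.875],[-0.003,0.005,0.003,-0.093,-0.446,-0.875]]])

```text
t: 23.55
ee_pos: [0.6348, 0.166, 0.2729]
tool_rot: [[0.996, 0.087, 0.001], [-0.016, 0.169, 0.986], [0.086, -0.982, 0.169]]
ft_force: [0.4, 0.1, -4.0]
grip_width: 0.0528
grasp_force: 39.9
```

Call:
arm_command(plan=[[[-0.004,0.004,0.004,-0.093,-0.446,-0.875],[-0.004,0.004,0.004,-0.093,-0.446,-0.875],[-0.004,0.004,0.004,-0.093,-0.446,-0.875],[-0.004,0.004,0.004,-0.093,-0.446,-0.875],[-0.004,0.003,0.005,-0.093,-0.446,-0.875],[-0.004,0.003,0.005,-0.093,-0.446,-0.875],[-0.004,0.003,0.005,-0.093,-0.446,-0.875],[-0.004,0.003,0.005,-0.093,-0.446,-0.875]]])

```text
t: 24.35
ee_pos: [0.6152, 0.1945, 0.2492]
tool_rot: [[0.81, 0.546, -0.213], [0.155, 0.151, 0.976], [0.565, -0.824, 0.038]]
ft_force: [0.1, 0.1, -4.2]
grip_width: 0.0531
grasp_force: 39.9
```

Call:
arm_command(plan=[[[-0.004,0.002,0.005,-0.093,-0.446,-0.875],[-0.004,0.002,0.005,-0.093,-0.446,-0.875],[-0.004,0.002,0.006,-0.093,-0.446,-0.875],[-0.004,0.002,0.006,-0.093,-0.446,-0.875],[-0.004,0.001,0.006,-0.093,-0.446,-0.875],[-0.004,0.001,0.006,-0.093,-0.446,-0.875],[-0.004,0.001,0.006,-0.093,-0.446,-0.875],[-0.004,0.001,0.006,-0.093,-0.446,-0.875]]])

```text
t: 25.15
ee_pos: [0.5963, 0.2236, 0.2238]
tool_rot: [[0.388, 0.861, -0.329], [0.306, 0.216, 0.927], [0.869, -0.461, -0.179]]
ft_force: [-0.0, 0.6, -3.6]
grip_width: 0.0523
grasp_force: 39.9
```

```bash
python3 st.py; python3 - <<'E'
from mv import *
R=rot(110,24.8);T=np.array([.598,.237,.0815+.07+.04])+.019*R[:,2]
r=plan(T,R,8);print(r)
E
```

```text
t 25.15 q [-15.   44.   78.6  60.9 111.9 -13.6] p [0.5963 0.2236 0.2238] R [[0.388, 0.861, -0.329], [0.306, 0.216, 0.927], [0.869, -0.461, -0.179]] F [-0.   0.6 -3.6] w 0.05227510724152734 39.93345211929409
max [0.   0.   0.01 0.1  0.45 0.87] mm/row 6.26523542342262
[([-13, 40, 83, 58, 107, -25], True)] [([-11, 38, 84, 55, 103, -35], True)] [([-10, 37, 85, 53, 100, -42], True)] allok True
[[-0.005, 0.004, 0.006, -0.097, -0.447, -0.872], [-0.005, 0.003, 0.006, -0.097, -0.447, -0.872], [-0.005, 0.003, 0.006, -0.097, -0.447, -0.872], [-0.005, 0.003, 0.006, -0.097, -0.447, -0.872], [-0.005, 0.002, 0.007, -0.097, -0.447, -0.872], [-0.004, 0.002, 0.007, -0.097, -0.447, -0.872], [-0.004, 0.002, 0.007, -0.097, -0.447, -0.872], [-0.004, 0.001, 0.007, -0.097, -0.447, -0.872]]
```

Call:
arm_command(plan=[[[-0.005,0.004,0.006,-0.097,-0.447,-0.872],[-0.005,0.003,0.006,-0.097,-0.447,-0.872],[-0.005,0.003,0.006,-0.097,-0.447,-0.872],[-0.005,0.003,0.006,-0.097,-0.447,-0.872],[-0.005,0.002,0.007,-0.097,-0.447,-0.872],[-0.004,0.002,0.007,-0.097,-0.447,-0.872],[-0.004,0.002,0.007,-0.097,-0.447,-0.872],[-0.004,0.001,0.007,-0.097,-0.447,-0.872]]])

```text
t: 25.95
ee_pos: [0.5922, 0.2527, 0.1827]
tool_rot: [[-0.143, 0.94, -0.311], [0.394, 0.342, 0.853], [0.908, -0.0, -0.42]]
ft_force: [0.6, 0.9, -4.7]
grip_width: 0.0526
grasp_force: 39.9
```

```bash
python3 st.py; python3 - <<'E'
from mv import *;from h import *
import cv2,pickle;from bench import grab_frame
F={n:grab_frame(n) for n in("scene","side")};pickle.dump(F,open("f3.pkl","wb"))
cv2.imwrite("pics/c3.png",np.hstack([cv2.resize(F[n]["pixels"][y:y+200,x:x+200,::-1],(400,400)) for n,y,x in(("scene",120,270),("side",130,150))]))
for n in F:
    f=F[n];p=f["pixels"].astype(int);m=((p[...,0]>110)&(p[...,1]<60)&(p[...,2]<60)).astype(np.uint8)
    k,l,s,c=cv2.connectedComponentsWithStats(m);print(n,[(s[i,4],c[i].round(1).tolist()) for i in range(1,k) if s[i,4]>20])
s=readout.state();R=np.array(s["tool_rot"]);b=R@[np.cos(np.radians(24.8)),0,-np.sin(np.radians(24.8))];print("axis",b,"grip",s["ee_pos"]-.019*R[:,2])
E
```

```text
t 25.95 q [-10.9  39.8  80.9  52.4 100.7 -41.4] p [0.5922 0.2527 0.1827] R [[-0.143, 0.94, -0.311], [0.394, 0.342, 0.853], [0.908, -0.0, -0.42]] F [ 0.6  0.9 -4.7] w 0.05262787486191597 39.92895068935468
scene [(np.int32(189), [376.6, 234.1])]
side [(np.int32(390), [233.7, 229.5]), (np.int32(36), [236.8, 261.2]), (np.int32(139), [331.9, 267.2])]
axis [ 2.37333336e-03 -6.98801212e-05  9.99997181e-01] grip [0.5976924  0.23703545 0.19112244]
```

View pics/c3.png

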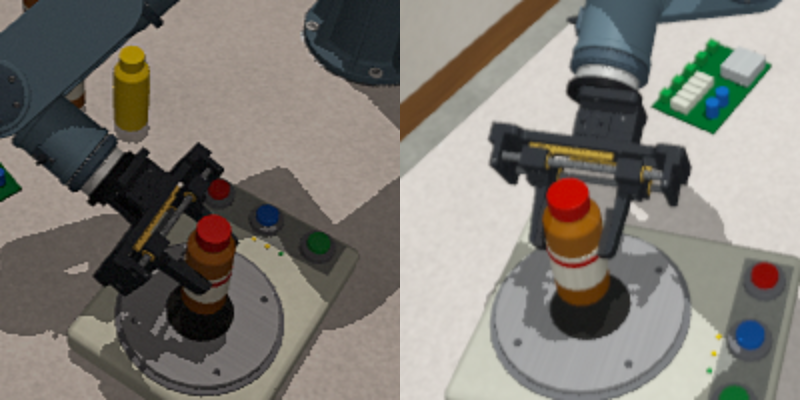

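The crops show the bottle upright over the pad, about 40 mm up, with cap centres at scene (377,234) and side (234,230). Before lowering, I'll check the cap position against the expected one.

```bash
python3 - <<'E'
from h import *;import pickle
F=pickle.load(open("f3.pkl","rb"));print(tri([F["scene"],F["side"]],[(376.6,234.1),(233.7,229.5)]))
F0=pickle.load(open("f0.pkl","rb"))
E
```

```text
[0.59533713 0.23963056 0.24567553]
```

Call:
arm_command(plan=[[[-0.008,0,0.0035,0,0,0],[-0.008,0,0.0035,0,0,0],[-0.008,0,0.0035,0,0,0],[-0.008,0,0.0035,0,0,0],[-0.006,0,0.003,0,0,0],[0,0,0,0,0,0]]])

```text
t: 26.65
ee_pos: [0.5918, 0.2523, 0.1506]
tool_rot: [[-0.137, 0.94, -0.311], [0.394, 0.34, 0.854], [0.909, -0.005, -0.417]]
ft_force: [-0.3, 0.1, -3.9]
grip_width: 0.0527
grasp_force: 39.9
```

```bash
python3 st.py
```

```text
t 26.65 q [-11.   42.6  80.8  52.1  99.2 -43.3] p [0.5918 0.2523 0.1506] R [[-0.137, 0.94, -0.311], [0.394, 0.34, 0.854], [0.909, -0.005, -0.417]] F [-0.3  0.1 -3.9] w 0.05273826007960351 39.92898119337042
```

Call:
arm_command(plan=[[[-0.0024,0,0.0011,0,0,0],[-0.0024,0,0.0011,0,0,0],[-0.0012,0,0.0006,0,0,0],[-0.0012,0,0.0006,0,0,0],[0,0,0,0,0,0]]])

```text
t: 27.15
ee_pos: [0.5922, 0.2524, 0.1458]
tool_rot: [[-0.139, 0.94, -0.311], [0.394, 0.341, 0.854], [0.908, -0.003, -0.418]]
ft_force: [-0.0, -0.2, -4.3]
grip_width: 0.0526
grasp_force: 39.9
```

Call:
arm_command(plan=[[[-0.0012,0,0.0006,0,0,0],[0,0,0,0,0,0]]])

```text
t: 27.35
ee_pos: [0.5922, 0.2524, 0.1448]
tool_rot: [[-0.139, 0.94, -0.311], [0.394, 0.341, 0.854], [0.908, -0.004, -0.418]]
ft_force: [-1.0, -0.6, -3.4]
grip_width: 0.0525
grasp_force: 39.9
```

Call:
arm_command(plan=[[[-0.0012,0,0.0006,0,0,0],[0,0,0,0,0,0]]])

```text
t: 27.55
ee_pos: [0.5921, 0.2525, 0.1437]
tool_rot: [[-0.139, 0.94, -0.311], [0.394, 0.341, 0.854], [0.908, -0.004, -0.418]]
ft_force: [0.1, 0.7, -4.0]
grip_width: 0.0525
grasp_force: 39.9
```

Call:
arm_command(plan=[[[-0.0006,0,0.0003,0,0,0],[0,0,0,0,0,0]]])

```text
t: 27.75
ee_pos: [0.5922, 0.2525, 0.1436]
tool_rot: [[-0.139, 0.94, -0.311], [0.394, 0.341, 0.854], [0.909, -0.003, -0.418]]
ft_force: [-0.0, 0.3, -2.4]
grip_width: 0.0525
grasp_force: 39.9
```

Contact is starting at z = 0.1436, as expected. A touch more, then release.

Call:
arm_command(plan=[[[-0.0006,0,0.0003,0,0,0],[0,0,0,0,0,0]]])

```text
t: 27.95
ee_pos: [0.5922, 0.2526, 0.1435]
tool_rot: [[-0.14, 0.94, -0.311], [0.393, 0.341, 0.854], [0.909, -0.003, -0.417]]
ft_force: [-1.5, -0.2, 2.1]
grip_width: 0.0526
grasp_force: 39.9
```

Call:
arm_command(plan=[[[0,0,0,0,0,0],[0,0,0,0,0,0],[0,0,0,0,0,0],[0,0,0,0,0,0],[0,0,0,0,0,0],[0,0,0,0,0,0]]], hand=0)

```text
t: 28.55
ee_pos: [0.5922, 0.2525, 0.1428]
tool_rot: [[-0.139, 0.94, -0.311], [0.394, 0.341, 0.854], [0.908, -0.003, -0.418]]
ft_force: [-0.1, -0.7, -0.1]
grip_width: 0.0883
grasp_force: 0.0
```

```bash
python3 st.py; python3 - <<'E'
from mv import *
s=readout.state();P=np.array(s["ee_pos"]);R=np.array(s["tool_rot"])
P1=P-.12*R[:,2]; print("retreat",P1,ik(P1,R,.3))
# then to tool-down over green
for yaw in range(-180,180,20):
    R1=rot(yaw,90);e=ik((.414,.26,.16),R1,.3);print(yaw,e)
E
```

```text
t 28.55 q [-11.   43.3  80.7  52.   98.8 -43.8] p [0.5922 0.2525 0.1428] R [[-0.139, 0.94, -0.311], [0.394, 0.341, 0.854], [0.908, -0.003, -0.418]] F [-0.1 -0.7 -0.1] w 0.08831850035697798 0.0
retreat [0.62948752 0.15001749 0.1929712 ] [([-18, 42, 76, 49, 107, -42], True)]
-180 [([18, 2, 111, 0, 67, -72], True)]
-160 [([18, 2, 111, 0, 67, -92], True)]
-140 [([18, 2, 111, 0, 67, -112], True)]
-120 [([18, 2, 111, 0, 67, -132], True)]
-100 [([18, 2, 111, 0, 67, -152], True)]
-80 [([18, 2, 111, 0, 67, -172], True)]
-60 [([18, 2, 111, 0, 67, 168], True)]
-40 [([18, 2, 111, 0, 67, 148], True)]
-20 [([18, 2, 111, 0, 67, 128], True)]
0 [([18, 2, 111, 0, 67, 108], True)]
20 [([18, 2, 111, 0, 67, 88], True)]
40 [([18, 2, 111, 0, 67, 68], True)]
60 [([18, 2, 111, 0, 67, 48], True)]
80 [([18, 2, 111, 0, 67, 28], True)]
100 [([18, 2, 111, 0, 67, 8], True)]
120 [([18, 2, 111, 0, 67, -12], True)]
140 [([18, 2, 111, 0, 67, -32], True)]
160 [([18, 2, 111, 0, 67, -52], True)]
```

Call:
arm_command(plan=[[[0,0,-0.01,0,0,0],[0,0,-0.015,0,0,0],[0,0,-0.02,0,0,0],[0,0,-0.025,0,0,0],[0,0,-0.03,0,0,0],[0,0,-0.03,0,0,0],[0,0,-0.03,0,0,0],[0,0,0,0,0,0]]])

```text
t: 29.35
ee_pos: [0.6319, 0.1462, 0.1949]
tool_rot: [[-0.142, 0.942, -0.306], [0.396, 0.337, 0.854], [0.907, 0.0, -0.421]]
ft_force: [-1.3, 0.7, 0.5]
grip_width: 0.0883
grasp_force: 0.0
```

```bash
python3 st.py; python3 - <<'E'
from mv import *;from h import *
import cv2,pickle;from bench import grab_frame
F={n:grab_frame(n) for n in("scene","side","wrist")};pickle.dump(F,open("f4.pkl","wb"))
f=F["scene"];g=F["side"];uv=[]
for n in ("scene","side"):
    p=F[n]["pixels"].astype(int);m=((p[...,0]>110)&(p[...,1]<60)&(p[...,2]<60)).astype(np.uint8)
    k,l,s,c=cv2.connectedComponentsWithStats(m);i=1+np.argmax(s[1:,4]);uv.append(c[i]);print(s[i],c[i])
print("cap",tri([f,g],uv))
print("green",blob(g,"green",(317,331),14)[0],plane(g,blob(g,"green",(317,331),14)[0],.073))
im=g["pixels"][170:360,150:370,::-1];cv2.imwrite("pics/c4.png",cv2.resize(im,None,fx=2.5,fy=2.5))
s=readout.state();P=np.array(s["ee_pos"]);R=np.array(s["tool_rot"])
P1=P+[0,0,.12]
r=plan((.414,.26,.22),rot(170,90),16,P0=P1,R0=R);print(r[0],r[5],r[10],r[-1])
E
```

```text
t 29.35 q [-18.6  43.8  72.4  48.7 108.6 -42. ] p [0.6319 0.1462 0.1949] R [[-0.142, 0.942, -0.306], [0.396, 0.337, 0.854], [0.907, 0.0, -0.421]] F [-1.3  0.7  0.5] w 0.0882911611513907 0.0
[367 238  17  14 179] [374.77653631 244.40223464]
[226 233  21  21 349] [235.91690544 243.16905444]
cap [0.5962784  0.23974468 0.20575885]
green [316.56666667 330.12222222] [0.4133671 0.2594314 0.073    ]
max [0.02 0.01 0.02 0.53 0.92 0.83] mm/row 16.18849213089418
[([-8, 23, 81, 31, 104, -53], True)] [([3, 10, 93, 16, 90, -62], True)] [([18, -1, 106, 0, 75, -62], True)] allok True
[-0.001, -0.014, 0.017, 0.53, -0.923, -0.834] [0.008, -0.009, 0.018, 0.53, -0.923, -0.834] [0.015, -0.003, 0.015, 0.53, -0.923, -0.834] [0.019, 0.004, 0.009, 0.53, -0.923, -0.834]
```

View pics/c4.png

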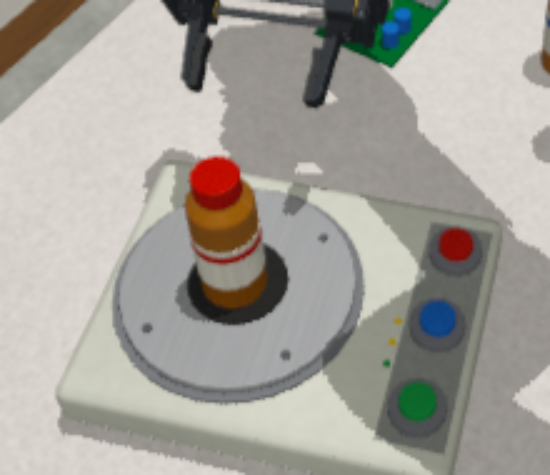

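The crop shows the bottle upright in the middle of the pad, with the gripper clear and the green button at crop (417,400). I'll lift away, close the fingers and go over the button.

Call:
arm_command(plan=[[[0.018,0,-0.0084,0,0,0],[0.018,0,-0.0084,0,0,0],[0.018,0,-0.0084,0,0,0],[0.018,0,-0.0084,0,0,0],[0.018,0,-0.0084,0,0,0],[0.018,0,-0.0084,0,0,0],[0.018,0,-0.0084,0,0,0],[0.018,0,-0.0084,0,0,0]]], hand=1, newtons=15)

```text
t: 30.3
ee_pos: [0.6301, 0.1496, 0.3135]
tool_rot: [[-0.139, 0.94, -0.311], [0.394, 0.341, 0.854], [0.908, -0.003, -0.418]]
ft_force: [-0.5, -0.1, -1.2]
grip_width: 0.0264
grasp_force: 0.0
```

```bash
python3 st.py; python3 - <<'E'
from mv import *
r=plan((.4137,.26,.25),rot(170,90),16);print(r[:8]);print(r[8:])
E
```

```text
t 30.3 q [-18.3  35.8  70.4  51.9 115.1 -33.4] p [0.6301 0.1496 0.3135] R [[-0.139, 0.94, -0.311], [0.394, 0.341, 0.854], [0.908, -0.003, -0.418]] F [-0.5 -0.1 -1.2] w 0.026407239438557273 0.0
max [0.02 0.01 0.02 0.53 0.92 0.83] mm/row 15.692647070859552
[([-8, 23, 80, 32, 105, -53], True)] [([3, 10, 92, 16, 92, -62], True)] [([18, -2, 104, 0, 78, -62], True)] allok True
[[0.001, -0.014, 0.016, 0.53, -0.922, -0.833], [0.003, -0.013, 0.016, 0.53, -0.922, -0.833], [0.005, -0.012, 0.016, 0.53, -0.922, -0.833], [0.007, -0.011, 0.016, 0.53, -0.922, -0.833], [0.008, -0.01, 0.016, 0.53, -0.922, -0.833], [0.01, -0.009, 0.016, 0.53, -0.922, -0.833], [0.011, -0.008, 0.016, 0.53, -0.922, -0.833], [0.013, -0.007, 0.015, 0.53, -0.922, -0.833]]
[[0.014, -0.005, 0.014, 0.53, -0.922, -0.833], [0.015, -0.004, 0.014, 0.53, -0.922, -0.833], [0.016, -0.003, 0.013, 0.53, -0.922, -0.833], [0.017, -0.001, 0.012, 0.53, -0.922, -0.833], [0.018, 0.0, 0.011, 0.53, -0.922, -0.833], [0.019, 0.002, 0.009, 0.53, -0.922, -0.833], [0.019, 0.003, 0.008, 0.53, -0.922, -0.833], [0.019, 0.005, 0.007, 0.53, -0.922, -0.833]]
```

Call:
arm_command(plan=[[[0.001,-0.014,0.016,0.53,-0.922,-0.833],[0.003,-0.013,0.016,0.53,-0.922,-0.833],[0.005,-0.012,0.016,0.53,-0.922,-0.833],[0.007,-0.011,0.016,0.53,-0.922,-0.833],[0.008,-0.01,0.016,0.53,-0.922,-0.833],[0.01,-0.009,0.016,0.53,-0.922,-0.833],[0.011,-0.008,0.016,0.53,-0.922,-0.833],[0.013,-0.007,0.015,0.53,-0.922,-0.833]]])

```text
t: 31.1
ee_pos: [0.5221, 0.2049, 0.2808]
tool_rot: [[-0.7, 0.634, -0.328], [0.478, 0.757, 0.445], [0.531, 0.155, -0.833]]
ft_force: [-0.0, -0.5, -0.1]
grip_width: 0.0003
grasp_force: 0.0
```

Call:
arm_command(plan=[[[0.014,-0.005,0.014,0.53,-0.922,-0.833],[0.015,-0.004,0.014,0.53,-0.922,-0.833],[0.016,-0.003,0.013,0.53,-0.922,-0.833],[0.017,-0.001,0.012,0.53,-0.922,-0.833],[0.018,0,0.011,0.53,-0.922,-0.833],[0.019,0.002,0.009,0.53,-0.922,-0.833],[0.019,0.003,0.008,0.53,-0.922,-0.833],[0.019,0.005,0.007,0.53,-0.922,-0.833]]])

```text
t: 31.9
ee_pos: [0.4144, 0.2601, 0.2486]
tool_rot: [[-0.985, 0.173, 0.003], [0.173, 0.985, -0.0], [-0.003, 0.0, -1.0]]
ft_force: [-0.1, -0.3, -0.7]
grip_width: 0.0006
grasp_force: 0.0
```

```bash
python3 st.py; python3 - <<'E'
from mv import *
r=plan((.4137,.26,.10),rot(170,90),8);print(r[0],r[-1])
E
```

```text
t 31.9 q [ 1.820e+01 -1.500e+00  1.035e+02 -1.000e-01  7.780e+01 -6.180e+01] p [0.4144 0.2601 0.2486] R [[-0.985, 0.173, 0.003], [0.173, 0.985, -0.0], [-0.003, 0.0, -1.0]] F [-0.1 -0.3 -0.7] w 0.0006211772785702583 0.0
max [0.   0.   0.02 0.   0.01 0.  ] mm/row 18.57931337375414
[([18, 0, 109, 0, 71, -62], True)] [([18, 3, 112, 0, 64, -62], True)] [([18, 6, 114, 0, 60, -62], True)] allok True
[0.0, -0.0, 0.025, 0.001, 0.005, 0.002] [0.0, -0.0, 0.025, 0.001, 0.005, 0.002]
```

Call:
arm_command(plan=[[[0,0,0.03,0,0,0],[0,0,0.03,0,0,0],[0,0,0.03,0,0,0],[0,0,0.03,0,0,0],[0,0,0.03,0,0,0],[0,0,0.03,0,0,0],[0,0,0.02,0,0,0],[0,0,0.01,0,0,0]]])

```text
t: 32.7
ee_pos: [0.414, 0.2596, 0.0893]
tool_rot: [[-0.985, 0.175, -0.002], [0.175, 0.985, 0.0], [0.002, -0.0, -1.0]]
ft_force: [-0.4, -0.2, -0.3]
grip_width: 0.0003
grasp_force: 0.0
```

Call:
arm_command(plan=[[[0,0,0.007,0,0,0],[0,0,0.005,0,0,0],[0,0,0.004,0,0,0],[0,0,0.003,0,0,0],[0,0,0.003,0,0,0],[0,0,0.002,0,0,0],[0,0,0,0,0,0]]])

```text
t: 33.4
ee_pos: [0.4151, 0.2599, 0.0727]
tool_rot: [[-0.985, 0.174, 0.0], [0.174, 0.985, 0.001], [-0.0, 0.001, -1.0]]
ft_force: [-0.2, 0.0, 3.0]
grip_width: 0.0005
grasp_force: 2.0
```

Contact is made, so I'll press further: 6 mm of travel plus a margin.

Call:
arm_command(plan=[[[0,0,0.002,0,0,0],[0,0,0.002,0,0,0],[0,0,0.002,0,0,0],[0,0,0.001,0,0,0],[0,0,0,0,0,0]]])

```text
t: 33.9
ee_pos: [0.4154, 0.26, 0.0708]
tool_rot: [[-0.985, 0.173, 0.0], [0.173, 0.985, 0.0], [-0.0, 0.0, -1.0]]
ft_force: [-13.5, -6.1, 40.5]
grip_width: 0.0004
grasp_force: 20.3
```

Call:
arm_command(plan=[[[0,0,0.001,0,0,0],[0,0,0.001,0,0,0],[0,0,0,0,0,0]]])

```text
t: 34.2
ee_pos: [0.4156, 0.2601, 0.0706]
tool_rot: [[-0.985, 0.173, 0.0], [0.173, 0.985, -0.0], [-0.0, 0.0, -1.0]]
ft_force: [-19.3, -8.8, 52.8]
grip_width: 0.0006
grasp_force: 27.0
```

Call:
arm_command(plan=[[[0,0,-0.005,0,0,0],[0,0,-0.004,0,0,0],[0,0,0,0,0,0]]])

```text
t: 34.5
ee_pos: [0.4152, 0.2599, 0.0729]
tool_rot: [[-0.985, 0.174, 0.001], [0.174, 0.985, 0.001], [-0.001, 0.001, -1.0]]
ft_force: [-0.1, -0.2, 3.7]
grip_width: 0.0006
grasp_force: 2.0
```

```bash
python3 st.py; python3 - <<'E'
from bench import grab_frame;import cv2,numpy as np
g=grab_frame("side");p=g["pixels"];cv2.imwrite("pics/c5.png",cv2.resize(p[200:380,220:400,::-1],None,fx=3.2,fy=3.2,interpolation=cv2.INTER_CUBIC))
E
```

```text
t 34.5 q [ 18.1  12.5 111.3   0.   56.2 -61.9] p [0.4152 0.2599 0.0729] R [[-0.985, 0.174, 0.001], [0.174, 0.985, 0.001], [-0.001, 0.001, -1.0]] F [-0.1 -0.2  3.7] w 0.000621893145342922 1.9521083390282001
```

View pics/c5.png

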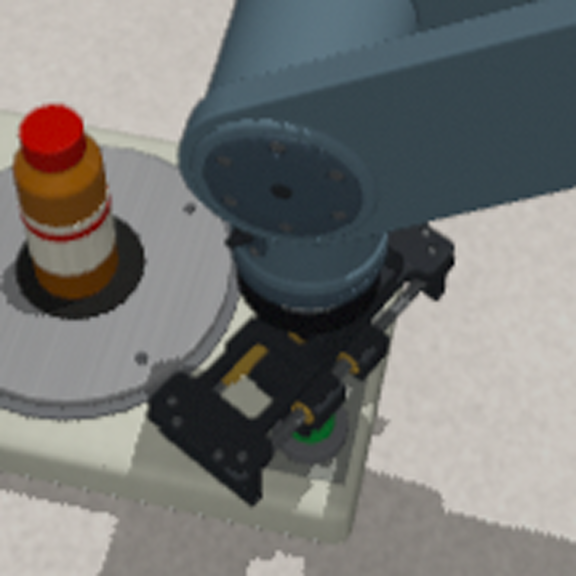

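The crop shows the closed fingertips on the green button at (312,430), inside its grey collar. I'll map force against height to see whether the hard stop was the button's end of travel or the collar.

Call:
arm_command(plan=[[[0,0,-0.002,0,0,0],[0,0,0,0,0,0]]])

```text
t: 34.75
ee_pos: [0.4152, 0.2599, 0.0739]
tool_rot: [[-0.985, 0.174, 0.0], [0.174, 0.985, 0.001], [-0.0, 0.001, -1.0]]
ft_force: [1.8, 0.3, 3.8]
grip_width: 0.0006
grasp_force: 1.7
```

Call:
arm_command(plan=[[[0,0,0,0,0,0]]])

```text
t: 34.85
ee_pos: [0.4151, 0.2599, 0.0738]
tool_rot: [[-0.985, 0.174, 0.0], [0.174, 0.985, 0.001], [-0.0, 0.001, -1.0]]
ft_force: [1.5, 1.2, 4.7]
grip_width: 0.0005
grasp_force: 1.7
```

Call:
arm_command(plan=[[[0,0,-0.004,0,0,0],[0,0,0,0,0,0]]])

```text
t: 35.05
ee_pos: [0.4146, 0.2597, 0.0768]
tool_rot: [[-0.985, 0.174, -0.001], [0.174, 0.985, 0.0], [0.001, 0.0, -1.0]]
ft_force: [1.3, 0.4, 1.6]
grip_width: 0.0006
grasp_force: 0.8
```

Call:
arm_command(plan=[[[0,0,0,0,0,0]]])

```text
t: 35.15
ee_pos: [0.4145, 0.2596, 0.0766]
tool_rot: [[-0.985, 0.174, -0.001], [0.174, 0.985, 0.0], [0.001, 0.0, -1.0]]
ft_force: [1.0, 0.5, 1.9]
grip_width: 0.0003
grasp_force: 0.9
```

Call:
arm_command(plan=[[[0,0,-0.0013,0,0,0],[0,0,0,0,0,0],[0,0,0,0,0,0]]])

```text
t: 35.45
ee_pos: [0.4141, 0.2595, 0.0774]
tool_rot: [[-0.985, 0.174, -0.002], [0.174, 0.985, -0.0], [0.002, -0.0, -1.0]]
ft_force: [-0.4, -0.2, 1.5]
grip_width: 0.0004
grasp_force: 0.6
```

Call:
arm_command(plan=[[[0,0,-0.0013,0,0,0],[0,0,0,0,0,0],[0,0,0,0,0,0]]])

```text
t: 35.75
ee_pos: [0.4145, 0.2597, 0.0786]
tool_rot: [[-0.985, 0.174, -0.001], [0.174, 0.985, 0.0], [0.001, 0.0, -1.0]]
ft_force: [-0.6, 0.2, -0.1]
grip_width: 0.0006
grasp_force: 0.0
```

Call:
arm_command(plan=[[[0,0,-0.0013,0,0,0],[0,0,0,0,0,0],[0,0,0,0,0,0]]])

```text
t: 36.05
ee_pos: [0.4147, 0.2598, 0.0798]
tool_rot: [[-0.985, 0.174, -0.0], [0.174, 0.985, 0.001], [0.0, 0.0, -1.0]]
ft_force: [0.0, -0.6, 0.0]
grip_width: 0.0005
grasp_force: 0.0
```

The force fell to zero at about 0.078, and the hard stop came more than 6 mm lower. So the stop was the button's end of travel, and it was fully pressed. I'll retreat and check the bottle.

Call:
arm_command(plan=[[[0,0,-0.02,0,0,0],[0,0,-0.03,0,0,0],[0,0,-0.03,0,0,0],[0,0,-0.03,0,0,0],[0,0,-0.03,0,0,0],[0,0,-0.02,0,0,0],[0,0,0,0,0,0],[0,0,0,0,0,0]]])

```text
t: 36.85
ee_pos: [0.4146, 0.2596, 0.1994]
tool_rot: [[-0.985, 0.174, -0.0], [0.174, 0.985, 0.0], [0.0, 0.0, -1.0]]
ft_force: [0.3, 0.4, -0.4]
grip_width: 0.0005
grasp_force: 0.0
```

```bash
python3 st.py; python3 - <<'E'
from h import *;from bench import grab_frame,ticket
uv=[];fs=[]
for n in ("scene","side"):
    f=grab_frame(n);p=f["pixels"].astype(int);m=((p[...,0]>110)&(p[...,1]<60)&(p[...,2]<60)).astype(np.uint8)
    k,l,s,c=cv2.connectedComponentsWithStats(m);i=1+np.argmax(s[1:,4]);uv.append(c[i]);fs.append(f);print(n,s[i,4],c[i])
x=tri(fs,uv);print(x)
if np.linalg.norm(x-[.5963,.2397,.2058])<.006: print(ticket.hand_in())
E
```

```text
t 36.85 q [ 18.1   1.6 106.5   0.   72.  -61.9] p [0.4146 0.2596 0.1994] R [[-0.985, 0.174, -0.0], [0.174, 0.985, 0.0], [0.0, 0.0, -1.0]] F [ 0.3  0.4 -0.4] w 0.0005096548318616908 0.0
scene 174 [374.63218391 244.22413793]
side 295 [235.69152542 242.32542373]
[0.59688917 0.23956754 0.20732497]
the job is handed in; nothing more can be done
None
```

I handed the job in at about 37 s, result not shown: by my estimate the red-capped bottle was cap-down within 30° for 1.7 s, it now stands upright within about 3 mm of the pad's centre, and after letting go I pressed the green button to its stop, with the closed fingertips briefly reaching about 53 N (wrist limit 120 N).

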